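Seat the shell specimens and hold the hand microscope over them

TASK

Put the aluminium specimen block into the pocket of the grey nest so that it sits flat and square right down on the pocket's floor, and let go of it. Then draw the hand microscope up out of its stand, tip it over to a slant of about 40 degrees from upright so that the shell does not glare, and bring it to the block. Finish while still holding it there, raised, still and clear of the stand, the nest and the block, with its lens pointed at the middle disc from about 50 mm away; leave the other things where they are.

Things in the scene. Friction and masses are not known exactly. Their poses are not given: they have to be found in the camera images.
- block: loose aluminium block, 80 x 46 x 22 mm, 0.17 kg, lying flat; its +x end (nose) has both upright corners cut off at 45 degrees, 16 mm each way; three white 18 mm shell discs in a row along x on top. Origin: centre of its underside; y across the 46 mm width (grip across it, near the top), z up
- block_middle (a point): centre of the block's top, under the middle disc (22 mm above the block's origin)
- block_nose (a point): top edge of the nose, 40 mm ahead (+x) of block_middle
- nest: grey plastic plate on a black base, fixed to the bench, 113 x 79 x 19 mm, with a black-floored pocket of the block's outline that takes the block only with its nose to the nest's +x. Rim 19 mm high; the block stands 11 mm above it when seated, its axes along the nest's. Origin: underside, below the pocket's centre; z up
- nest_floor (a point): centre of the pocket's floor, 8 mm above the bench: the seated block's origin lies here. The upright walls (8 to 13 mm high) leave 1.6 mm on each side of the block; from 13 to 19 mm a steep lead-in slopes outwards by 3 mm. Solid corners 13 mm high fill the +x end beside the block's nose
- stand: fixed microscope stand: round dark steel foot, 100 mm across, 10 mm high; 12 mm steel column 40 mm from the centre on the +x side; an aluminium ring, 51 mm outside, 34 mm hole, 12 mm thick, top 74 mm above the bench (only the knob at the column, to +y, is 2 mm higher). Origin: underside of the foot on the ring's axis
- stand_ring (a point): centre of the ring's top face, 74 mm above the bench. Mind the bench frame: a 40 mm aluminium beam runs along y over the back of the working strip, its front face at world x = 0.587 m, its underside 0.527 m above the bench; keep arm and wrist in front of it
- microscope: loose round wireless hand microscope, 152 mm long, 0.15 kg, hanging upright, lens down, in the ring by its collar. Origin: lens face; z from lens to top end. Nose 28 mm thick from z = 0 to 60 mm, collar 41 mm from 60 to 69, grip barrel 33 mm from 69 to 147 (grip here, about z = 108), domed cap above. It must rise 60 mm to clear the ring
- microscope_lens (a point): centre of the lens face (the microscope's origin)
- microscope_focus (a point): the point in focus: 50 mm in front of the lens on the microscope's axis (z = -50 mm of the microscope)
- dish_1: bystander: small sorting dish, 66 mm across, 13 mm high, at the right
- tweezers_1: bystander: tweezers, 128 mm long, 9 mm high, in front
- marker_1: bystander: marker pen, 135 mm long, 14 mm high, behind
- loupe: bystander: folding loupe, 63 x 30 x 14 mm, behind
- jar_1: bystander: small jar with lid, 43 mm across, 44 mm high, at the right
- jar_3: bystander: small jar with lid, 43 mm across, 44 mm high, at the right
- caliper: bystander: digital caliper, 216 x 76 x 14 mm, lying in front
Things that resemble listed ones, but are neither listed nor needed, are in the scene too. Several things have the shape of the block; the one meant has the colours described above.

How it is judged:
By the outcome, as a careful person would: the job done as asked, in the order asked, and still so for the second after the job is handed in, while the arm keeps its last pose, push and grip.
It also fails if it takes over 58 s, if anything falls off the work surface, if the arm or the gripper's body presses on something with over 40 N, if the wrist force passes 120 N, or if a joint passes its speed limit or range.

ROBOT

A 6-joint arm with a two-finger parallel gripper is mounted at the origin on a cart in front of the work surface, level with it; the furniture and walls round the work are solid. World frame = base frame: x ahead of the robot, y to its left, z up, the work surface at z = 0. Lengths are in m, angles in rad, forces in N, time in s.
With the tool pointing down it reaches from about 0.375 to 0.9 m from the base axis. Payload 3.1 kg.
Tool frame: the origin (TCP) lies midway between the tips of the shut fingers; the grasp point (between the pads) lies 19 mm behind it; x points along the fingers, z is the direction in which the jaws open and shut, and the axes are right-handed (so a half turn about x gives the same grasp; the last joint's range is limited). The gripper opens to 85 mm and grips with 20 to 120 N. Pads are 22 mm wide; open, the fingers measure 114 mm over their backs; the gripper's body (76 mm by 85 mm) begins 54 mm behind the grasp point. The pads swing forward as they close: fully open they stand 13 mm farther back than shut.
Start: joints at [0.96, 0.527, 1.433, -0, 1.181, -0.178], TCP at [0.262, 0.567, 0.204] pointing down, gripper open.
Joint ranges: [-3.08, 3.08], [-0.75, 2.2], [0.22, 2.44], [-1.43, 4.57], [0, 2.65], [-2.85, 2.85]. Speed limits (rad/s): [2.79, 2.79, 3.14, 3.14, 3.14, 3.14].

INTERFACE

Orientations are given as a unit quaternion [x, y, z, w].
In Python, from station import telemetry, optics, manip gives the robot as it stands.
- The arm moves only by the tool step_arm, never from a script. Its argument "commands" is a list of rows, each a list of 4 numbers: the shift along the tool's x, y, z in m, then the turn about the tool's x in rad. A call has 1 to 8 rows; each row is the pose to reach, as a shift and turn from the pose measured when the call began, along the tool's axes at that moment; what a row does not reach only later rows make up. A row lasts 1/12 s, in which the tool goes at most 41.7 mm and 7.16 degrees, less where a joint would pass 70% of its speed; a pose out of reach is approached as far as the arm can. A call with a gripper value outside its range is refused whole. "jaw" is the finger opening in m, from 0 to 0.0854, set as the call begins (left out, the last holds). The fingers move at their own pace and stop on an object; "grip_force" is the grip in N (left out, the last holds). Time passes only in rows, so rows that repeat a pose let the fingers close. It gives the time, the measured TCP pose, the force and the opening at its end, in the units of the state.
- telemetry.sense(): the state, without advancing time (a new reading comes with each control period).
- optics.snapshot(name): name is "side" or "top" or "wrist"; returns the picture (400x640x3 uint8, red, green, blue); there is no depth.
- optics.camera_params(name): a dict with "mtx" (3x3 intrinsics, pixels), "origin" and "attitude" of the camera in the world. Camera axes: x right, y down, z forward; pixel columns grow to the right and rows downward; lengths in m; the calibration is good to about 2 mm. A picture is of the moment at which its call begins: read the wrist's pose just before it. camera_params takes no time and is no camera call; for the wrist camera it gives the pose at the moment of the call.
- manip.sign_off(): hands the job in, once; it reports no verdict.
The state is a dict: "t": time; "q": joint angles; "qd": joint speeds; "tau": joint torques, N m; "tcp_pos": TCP position; "tool_rot": TCP orientation; "force": force on the tool from outside, world axes, zero at the start; "ft_torque": the same for the moment, N m; "finger_gap": opening from 0.0 (shut) to 1.0 (fully open).
Only numpy, scipy, OpenCV 4.12 (cv2) and the standard library are available. Lean on these libraries where they do the work, as an engineer would, in place of code of your own. Each camera call takes 0.05 s, during which the arm holds its last target.

## Working session

There is one attempt and no reset: what is moved stays moved. The work goes in short steps, Python scripts to look and compute and a tool call to move; the robot and the scene stay as the last step left them, time stands still between calls to the robot, and variables do not carry over. Pictures are saved under pics/ and viewed, and the job is handed in when it is done.

Besides the shell and the picture viewer there is one more tool, called after "Request:" by a JSON object that holds its "op" and its "data", one argument or row to a line. step_arm: Moves the arm, as the interface text tells. Its arguments: {"type":"object","properties":{"commands":{"type":"array","items":{"type":"array","items":{"type":"number"}}},"jaw":{"type":"number"},"grip_force":{"type":"number"}},"required":["commands"]}

```bash
ls; mkdir -p pics; python3 - <<'E'
from station import telemetry, optics, manip
import cv2
print(telemetry.sense())
for n in ("side","top","wrist"):
    p=optics.camera_params(n);print(n,p)
    im=optics.snapshot(n);cv2.imwrite(f'pics/{n}0.png',im[:,:,::-1])
E
```

```text
pics
{'t': 0.0, 'q': array([ 9.59493709e-01,  5.28440429e-01,  1.43392681e+00,  3.39821861e-05,
        1.18137104e+00, -1.78489788e-01]), 'qd': array([ 5.77251814e-04, -1.13572208e-03,  1.08687246e-03,  4.67984506e-05,
        3.55052581e-04,  5.56653220e-04]), 'tau': array([ 1.33772250e-03, -4.42352450e+01, -1.78028530e+01, -3.31629917e-05,
        8.26572912e-03,  2.60720111e-05]), 'tcp_pos': array([0.26164709, 0.56674268, 0.20324169]), 'tool_rot': array([-0.38125148,  0.59640615,  0.3806945 ,  0.59499472]), 'force': array([0.44433925, 0.31352854, 0.06724251]), 'ft_torque': array([ 0.01933463, -0.01426788, -0.04875247]), 'finger_gap': 0.9962137000254244}
side {'mtx': array([[459.51084251,   0.        , 312.41451958],
       [  0.        , 459.51084251, 195.66109586],
       [  0.        ,   0.        ,   1.        ]]), 'origin': array([-0.19560271, -0.05005544,  1.03065949]), 'attitude': array([-0.65874521,  0.69180218, -0.21293629,  0.20523801])}
top {'mtx': array([[389.1242356 ,   0.        , 325.86969765],
       [  0.        , 389.1242356 , 197.06938271],
       [  0.        ,   0.        ,   1.        ]]), 'origin': array([ 0.33486334, -0.07218075,  1.17405577]), 'attitude': array([-0.695851  ,  0.71612254, -0.0412712 ,  0.03544819])}
wrist {'mtx': array([[295.71297934,   0.        , 318.60106104],
       [  0.        , 295.71297934, 204.378094  ],
       [  0.        ,   0.        ,   1.        ]]), 'origin': array([0.19175388, 0.60006993, 0.3736222 ]), 'attitude': array([0.83248309, 0.53246901, 0.08146288, 0.12966288])}
```

View pics/side0.png

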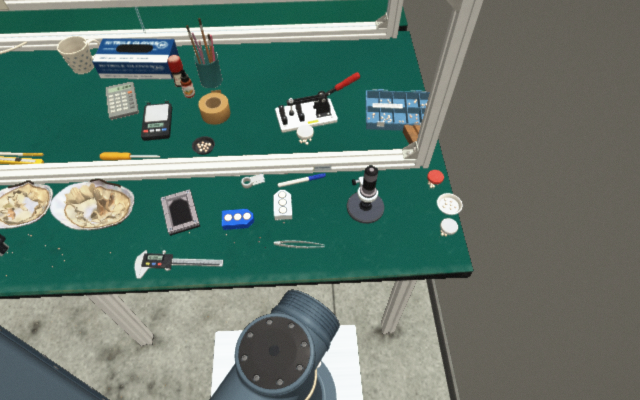

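View pics/top0.png

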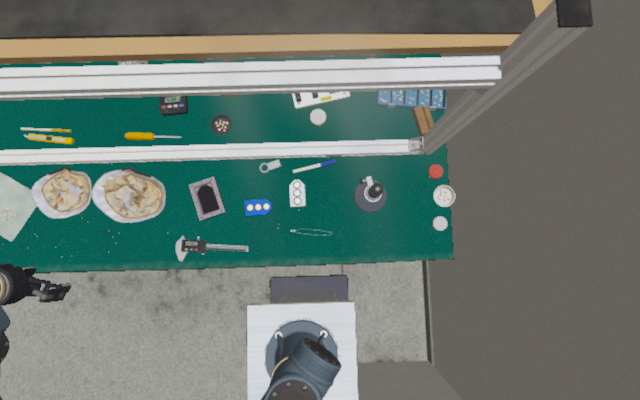

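View pics/wrist0.png

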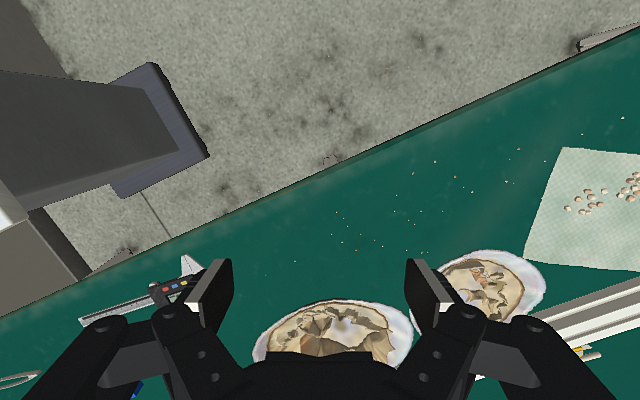

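Candidates for the block: the blue one at top (257,207) / side (237,218), and the silver-white one at top (297,194) / side (283,205). The aluminium-coloured one fits the description. I'll confirm that in an enlarged crop.

```bash
python3 - <<'E'
import cv2,numpy as np
a=cv2.imread('pics/top0.png')[150:240,180:310]
b=cv2.imread('pics/side0.png')[160:250,155:295]
a=cv2.resize(a,(780,540),interpolation=cv2.INTER_CUBIC);cv2.imwrite('pics/cropT.png',a)
b=cv2.resize(b,(784,504),interpolation=cv2.INTER_CUBIC);cv2.imwrite('pics/cropS.png',b)
c=cv2.imread('pics/side0.png')[150:240,320:480];cv2.imwrite('pics/cropM.png',cv2.resize(c,(800,450),interpolation=cv2.INTER_CUBIC))
E
```

```text
(no output)
```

View pics/cropT.png

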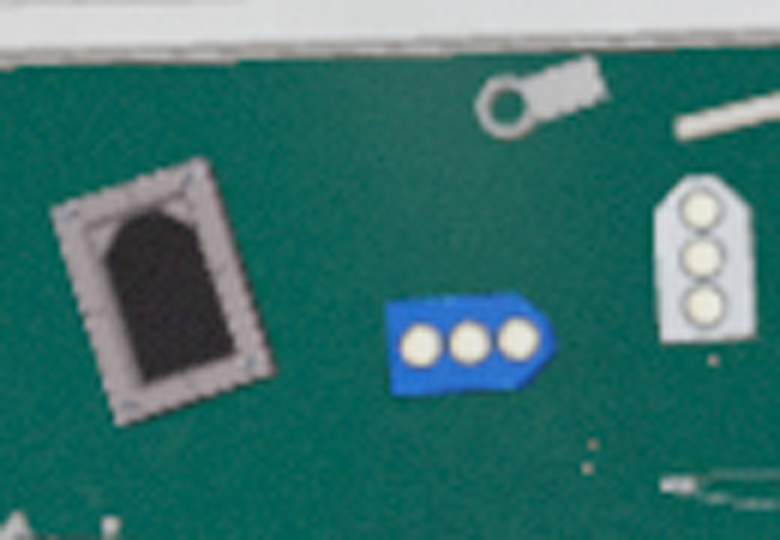

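View pics/cropS.png

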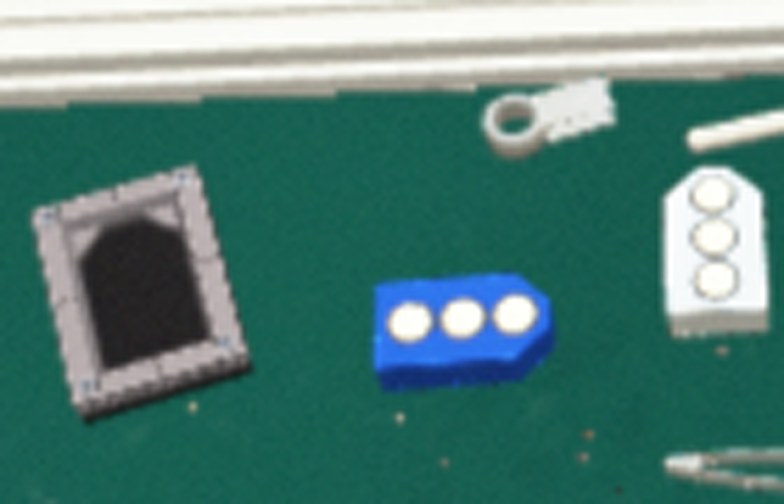

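View pics/cropM.png

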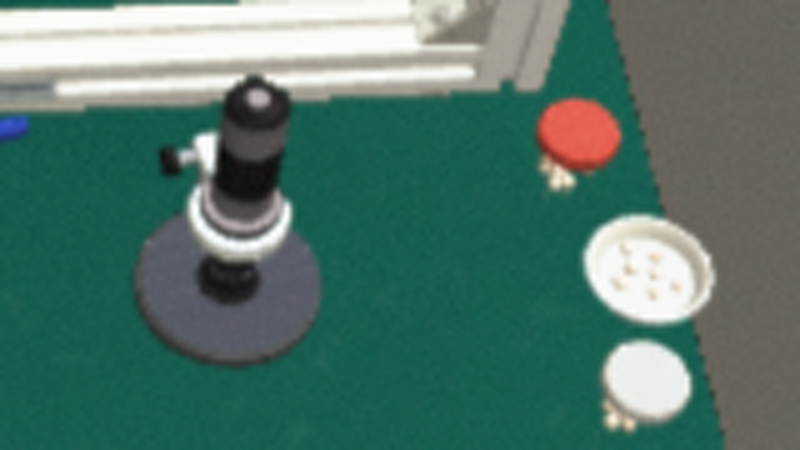

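```bash
cat > h.py <<'E'
from station import telemetry, optics, manip
import numpy as np, cv2
from scipy.spatial.transform import Rotation as R
from scipy.optimize import least_squares
def unproj(p,px,z):
    K=p['mtx'];d=R.from_quat(p['attitude']).apply(np.linalg.inv(K)@np.array([px[0],px[1],1.]))
    o=p['origin'];return o+d*(z-o[2])/d[2]
def proj(p,X):
    X=np.atleast_2d(X);c=R.from_quat(p['attitude']).inv().apply(X-p['origin'])
    u=c@p['mtx'].T;return u[:,:2]/u[:,2:]
def fit(p,model,px,x0):
    # model Nx3 in object frame, pose x,y,yaw on bench
    def f(s):
        M=R.from_euler('z',s[2]).apply(model)+[s[0],s[1],0];return (proj(p,M)-px).ravel()
    r=least_squares(f,x0,x_scale=[.01,.01,.1]);return r.x,np.abs(r.fun).max()
def shot(n,name,box=None,scale=1):
    p=optics.camera_params(n);im=optics.snapshot(n)[:,:,::-1].copy()
    np.save('pics/'+name+'.npy',im)
    import pickle;pickle.dump(p,open('pics/'+name+'.pkl','wb'))
    if box: im=im[box[1]:box[3],box[0]:box[2]]
    if scale!=1: im=cv2.resize(im,None,fx=scale,fy=scale,interpolation=cv2.INTER_CUBIC)
    cv2.imwrite('pics/'+name+'.png',im);return p
def load(name):
    import pickle;return np.load('pics/'+name+'.npy'),pickle.load(open('pics/'+name+'.pkl','rb'))
def totool(target,yaw_jaw=None):
    s=telemetry.sense();r=R.from_quat(s['tool_rot']);print('shift',np.round(r.inv().apply(np.array(target)-s['tcp_pos']),4))
    z=r.apply([0,0,1]);a=np.arctan2(z[1],z[0])
    print('jaw azimuth',np.degrees(a),'x axis',np.round(r.apply([1,0,0]),3))
    if yaw_jaw is not None:
        d=(yaw_jaw-a+np.pi/2)%np.pi-np.pi/2
        print('world yaw change',d,'tool x turn',-d)
    print('tcp',np.round(s['tcp_pos'],4),'t',s['t'],'q',np.round(s['q'],3),'F',np.round(s['force'],1),'gap',s['finger_gap']*85.4)
E
python3 - <<'E'
from h import *
p=optics.camera_params('top')
T=lambda c:(180+c[0]/6,150+c[1]/6)
# block top corners crop: 
H=.022
blk=np.array([[-40,-23,22],[-40,23,22],[24,23,22],[24,-23,22]])/1000
px=np.array([T(c) for c in [(757,340),(662,343),(656,210),(750,205)]])
d=[unproj(p,T(c),.022) for c in [(700,209),(703,257),(705,305)]];print('discs',np.round(d,4))
print(fit(p,blk,px,[d[1][0],d[1][1],0]))
nst=np.array([[-56.5,-39.5,19],[-56.5,39.5,19],[56.5,39.5,19],[56.5,-39.5,19]])/1000
px=np.array([T(c) for c in [(272,370),(122,420),(52,208),(205,160)]])
print(fit(p,nst,px,[.47,.2,.3]))
s=optics.camera_params('side');S=lambda c:(320+c[0]/5,150+c[1]/5)
for nm,q,c in(('top',p,(371,196)),('side',s,S((228,282)))):print('foot',unproj(q,c,.01))
print('ring side',unproj(s,S((240,215)),.074))
print('cap side',unproj(s,S((258,98)),.163))
print('cap top',unproj(p,(376,190),.163))
totool([.47,0,.2],np.pi/2)
E
```

```text
discs [[0.4995 0.0026 0.022 ]
 [0.4754 0.0016 0.022 ]
 [0.4514 0.0011 0.022 ]]
(array([4.74678180e-01, 3.80955849e-04, 2.25404338e-02]), np.float64(0.6427930512822115))
(array([0.46737296, 0.27018875, 0.30529744]), np.float64(0.5120794023016799))
foot [ 0.46095899 -0.21962901  0.01      ]
foot [ 0.46122348 -0.21905055  0.01      ]
ring side [ 0.46002981 -0.21910013  0.074     ]
cap side [ 0.4660544  -0.21979191  0.163     ]
cap top [ 0.45982686 -0.21401935  0.163     ]
shift [ 0.004  -0.4268 -0.4273]
jaw azimuth 65.20456428367433 x axis [-0.001 -0.001 -1.   ]
world yaw change 0.43276199271648164 tool x turn -0.43276199271648164
tcp [0.2617 0.5669 0.2035] t 0.15 q [ 0.96   0.528  1.434  0.     1.181 -0.179] F [0.3 0.6 1.3] gap 85.45801664556805
```

The crop confirms it: the silver-white block with three white discs is at crop (703,257), nose away from the robot. The blue one is the look-alike. The grey nest with the black pocket is at crop (160,290), nose end up-left. I'll move over the nest to look closer.

Request:
{"op": "step_arm", "data": {
  "commands": [
    [0, -0.295, -0.19, -0.74],
    [0, -0.295, -0.19, -0.74],
    [0, -0.295, -0.19, -0.74],
    [0, -0.295, -0.19, -0.74],
    [0, -0.295, -0.19, -0.74],
    [0, -0.295, -0.19, -0.74],
    [0, -0.295, -0.19, -0.74],
    [0, -0.295, -0.19, -0.74]
  ]
}}

```text
t: 0.82
tcp_pos: [0.4315, 0.2989, 0.2036]
tool_rot: [-0.571, 0.418, 0.571, 0.416]
force: [0.3, 0.6, -0.8]
finger_gap: 0.999
```

```bash
python3 - <<'E'
from h import *
totool([.45,.27,.2],np.radians(107.5))
p=shot('wrist','w1')
print(proj(p,[[.467,.27,.019]]), p['origin'])
E
```

```text
shift [ 0.0036 -0.0088 -0.0332]
jaw azimuth 107.72923777456585 x axis [-0.001 -0.001 -1.   ]
world yaw change -0.004000953936118545 tool x turn 0.004000953936118545
tcp [0.4315 0.2989 0.2036] t 0.8167 q [ 3.930e-01  3.950e-01  1.681e+00 -1.000e-03  1.067e+00 -1.486e+00] F [ 0.3  0.6 -0.8] gap 85.32291095456777
[[287.8599183 196.5404308]] [0.35814628 0.276009   0.374016  ]
```

View pics/w1.png

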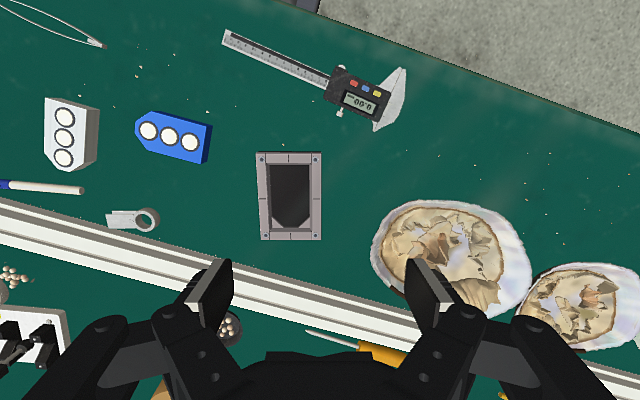

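The wrist view shows the nest at (290,195), the aluminium block at (67,133) and the blue look-alike at (173,137). I'll pick corners in enlarged crops.

```bash
python3 - <<'E'
from h import *
im,p=load('w1')
a=im[140:250,240:340];b=im[85:185,30:220]
cv2.imwrite('pics/w1n.png',cv2.resize(a,None,fx=5.4,fy=5.4,interpolation=cv2.INTER_CUBIC))
cv2.imwrite('pics/w1b.png',cv2.resize(b,None,fx=4.2,fy=4.2,interpolation=cv2.INTER_CUBIC))
E
```

```text
(no output)
```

View pics/w1n.png

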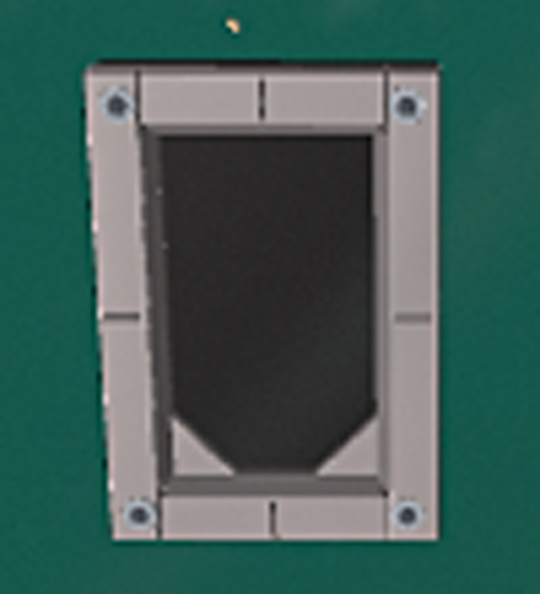

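View pics/w1b.png

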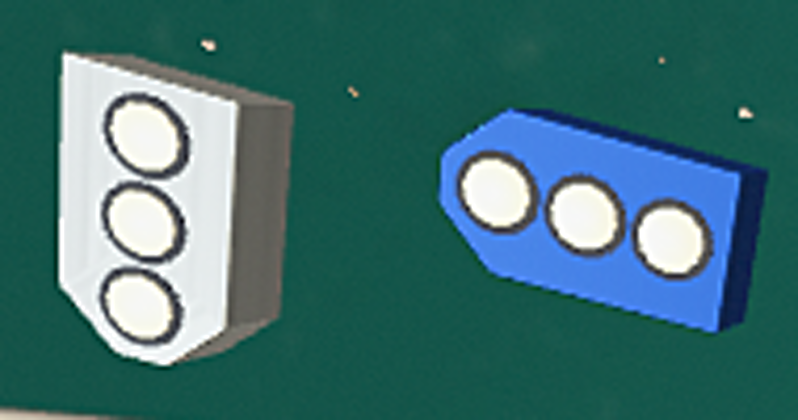

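```bash
python3 - <<'E'
from h import *
im,p=load('w1')
N=lambda c:(240+(c[0]+.5)/5.4-.5,140+(c[1]+.5)/5.4-.5)
B=lambda c:(30+(c[0]+.5)/4.2-.5,85+(c[1]+.5)/4.2-.5)
o=np.array([[-56.5,-39.5,19],[-56.5,39.5,19],[56.5,39.5,19],[56.5,-39.5,19]])/1000
po=np.array([N(c) for c in[(88,71),(438,68),(438,540),(113,540)]])
i=np.array([[-44.6,-27.6,19],[-44.6,27.6,19],[44.6,27.6,19],[44.6,-27.6,19]])/1000
pi=np.array([N(c) for c in[(138,127),(387,127),(387,493),(160,493)]])
fl=np.array([[-41.6,24.6,8],[-41.6,-24.6,8]])/1000
pf=np.array([N(c) for c in[(374,135),(160,135)]])
for m,q in((o,po),(i,pi),(np.vstack([o,i]),np.vstack([po,pi])),(np.vstack([o,i,fl]),np.vstack([po,pi,pf]))):
    s,e=fit(p,m,q,[.467,.27,.3]);print(np.round(s,4),np.degrees(s[2]),e)
b=np.array([[-40,-23,22],[-40,23,22],[24,23,22],[40,7,22],[40,-7,22],[24,-23,22],[-24,0,22.5],[0,0,22.5],[24,0,22.5],[-40,23,0]])/1000
pb=np.array([B(c) for c in[(63,52),(238,101),(226,330),(166,366),(118,353),(60,287),(148,135),(144,222),(140,307),(293,103)]])
s,e=fit(p,b,pb,[.4747,0,0]);print('block',np.round(s,4),np.degrees(s[2]),e)
s,e=fit(p,b[6:9],pb[6:9],[.4747,0,0]);print('block',np.round(s,4),np.degrees(s[2]),e)
totool([.45,.0,.12],np.radians(92))
E
```

```text
[0.4682 0.2725 0.3082] 17.65719472081003 0.8278062317373553
[0.4686 0.2723 0.3083] 17.66208546041695 0.4309896743376669
[0.4684 0.2724 0.3082] 17.65736196168312 0.9583489323258902
[0.4687 0.2724 0.3088] 17.690921969602503 1.0206184322466072
block [0.4769 0.002  0.0291] 1.6692625594281105 0.7527266692819694
block [0.4767 0.0019 0.0147] 0.8429032346229717 0.3899991890697265
shift [ 0.0855  0.0747 -0.2828]
jaw azimuth 107.36360609167396 x axis [ 0.003 -0.006 -1.   ]
world yaw change -0.2681455112791684 tool x turn 0.2681455112791684
tcp [0.4367 0.2928 0.2036] t 0.8667 q [ 0.382  0.396  1.68  -0.008  1.066 -1.488] F [ 1.5 -3.1 -0.3] gap 85.30272184790749
```

Request:
{"op": "step_arm", "data": {
  "commands": [
    [0.04, 0.075, -0.283, 0.275],
    [0.06, 0.075, -0.283, 0.275],
    [0.085, 0.075, -0.283, 0.275],
    [0.085, 0.075, -0.283, 0.275],
    [0.085, 0.075, -0.283, 0.275],
    [0.085, 0.075, -0.283, 0.275],
    [0.085, 0.075, -0.283, 0.275],
    [0.085, 0.075, -0.283, 0.275]
  ]
}}

```text
t: 1.53
tcp_pos: [0.4497, -0.0036, 0.1195]
tool_rot: [0.508, -0.495, -0.504, -0.492]
force: [0.1, -0.5, 0.2]
finger_gap: 1.001
```

```bash
python3 - <<'E'
from h import *
totool([.4765,.0018,.12],np.radians(91.5))
E
```

```text
shift [-0.0005 -0.0269  0.0047]
jaw azimuth 91.44819636981036 x axis [ 0.002 -0.007 -1.   ]
world yaw change 0.0009041439112946748 tool x turn -0.0009041439112946748
tcp [ 0.4497 -0.0036  0.1195] t 1.5333 q [-0.253  0.438  1.948 -0.009  0.752 -1.842] F [ 0.1 -0.5  0.2] gap 85.4630962588868
```

Request:
{"op": "step_arm", "data": {
  "commands": [
    [0, 0, 0.005, 0],
    [0, 0, 0.005, 0]
  ]
}}

```text
t: 1.7
tcp_pos: [0.4492, 0.0008, 0.1188]
tool_rot: [0.507, -0.496, -0.504, -0.493]
force: [-0.6, -0.6, -0.4]
finger_gap: 1.0
```

```bash
python3 - <<'E'
from h import *
p=shot('wrist','w2',(200,100,440,280),3.3)
totool([.4765,.0018,.12],np.radians(91.5))
E
```

```text
shift [-0.0008 -0.0273 -0.0006]
jaw azimuth 91.38391751559662 x axis [ 0.001 -0.006 -1.   ]
world yaw change 0.0020260215567338147 tool x turn -0.0020260215567338147
tcp [0.4492 0.0017 0.1192] t 1.75 q [-0.241  0.439  1.948 -0.009  0.753 -1.83 ] F [0.2 0.3 0.7] gap 85.52126701878676
```

View pics/w2.png

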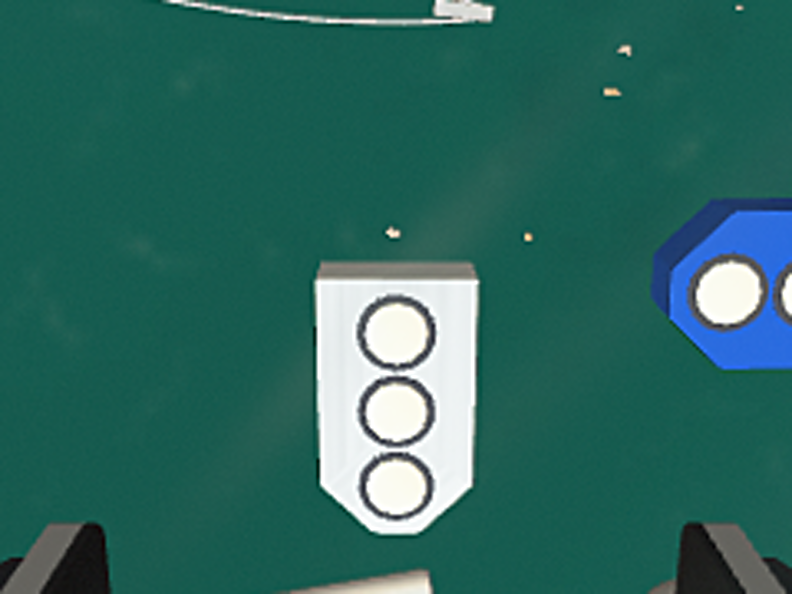

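The aluminium block is centred between the open jaws: middle disc at crop (396,411), corners sharp.

```bash
python3 - <<'E'
from h import *
im,p=load('w2')
B=lambda c:(200+(c[0]+.5)/3.3-.5,100+(c[1]+.5)/3.3-.5)
b=np.array([[-40,-23,22],[-40,23,22],[24,23,22],[40,7,22],[40,-7,22],[24,-23,22],[-24,0,22.5],[0,0,22.5],[24,0,22.5]])/1000
pb=np.array([B(c) for c in[(315,281),(478,281),(472,487),(418,534),(376,533),(321,487),(396,332),(396,411),(396,487)]])
s,e=fit(p,b,pb,[.4747,0,0]);print('block',np.round(s,4),np.degrees(s[2]),e)
for x in (s[0],):totool([x,s[1],.05],np.pi/2+s[2])
# tool tips projection
st=telemetry.sense();r=R.from_quat(st['tool_rot'])
print(proj(optics.camera_params('wrist'),st['tcp_pos']+r.apply([[0,0,0],[-.013,0,.0427],[-.013,0,-.0427]])))
E
```

```text
block [0.4772 0.0023 0.024 ] 1.3760157451318644 0.6979997395871465
shift [ 0.0692 -0.028   0.0003]
jaw azimuth 91.38391751559662 x axis [ 0.001 -0.006 -1.   ]
world yaw change -0.00013791191134693292 tool x turn 0.00013791191134693292
tcp [0.4492 0.0017 0.1192] t 1.75 q [-0.241  0.439  1.948 -0.009  0.753 -1.83 ] F [0.2 0.3 0.7] gap 85.52126701878676
[[318.05381017 239.6025626 ]
 [390.88085157 248.82602251]
 [245.14841987 248.8480695 ]]
```

Request:
{"op": "step_arm", "data": {
  "commands": [
    [0.03, -0.028, 0.001, 0],
    [0.06, -0.028, 0.001, 0],
    [0.09, -0.028, 0.001, 0],
    [0.1, -0.028, 0.001, 0],
    [0.1, -0.028, 0.001, 0],
    [0.1, -0.028, 0.001, 0]
  ]
}}

```text
t: 2.25
tcp_pos: [0.477, 0.0039, 0.0195]
tool_rot: [0.508, -0.495, -0.505, -0.492]
force: [-0.1, 0.3, 0.2]
finger_gap: 0.998
```

```bash
python3 - <<'E'
from h import *
totool([.4772,.0023,.011],np.radians(91.4))
shot('wrist','w3')
E
```

```text
shift [ 0.0085 -0.0002 -0.0015]
jaw azimuth 91.48202592516496 x axis [-0.    -0.006 -1.   ]
world yaw change -0.0014316224661230503 tool x turn 0.0014316224661230503
tcp [0.477  0.0039 0.0195] t 2.25 q [-0.223  0.662  1.942 -0.012  0.537 -1.809] F [-0.1  0.3  0.2] gap 85.24080346709097
```

View pics/w3.png

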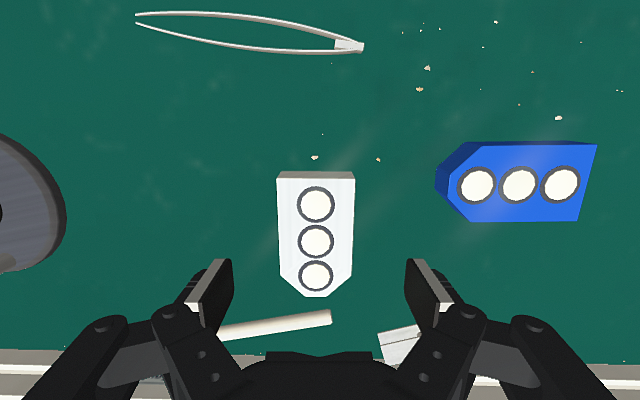

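```bash
python3 - <<'E'
from h import *
im,p=load('w3')
st=telemetry.sense();r=R.from_quat(st['tool_rot'])
rel=r.inv().apply(p['origin']-st['tcp_pos']);print('cam in tool',rel)
print(r.inv().apply(R.from_quat(p['attitude']).as_matrix().T),)
for d in (0,.013,.032,.045):
  for y in(-.011,.011):
    print(d,y,np.round(proj(p,st['tcp_pos']+r.apply([[-d,y,.0427],[-d,y,-.0427],[-d,y,.057],[-d,y,-.057]]))).tolist())
cv2.imwrite('pics/w3c.png',cv2.resize(im[220:330,150:460],None,fx=2.5,fy=2.5,interpolation=cv2.INTER_CUBIC))
E
```

```text
cam in tool [-0.16974393  0.07766033  0.00073345]
[[-1.12644441e-04  9.83938869e-05  9.99999989e-01]
 [-3.00883385e-01 -9.53660938e-01  5.99415665e-05]
 [ 9.53660933e-01 -3.00883375e-01  1.37029689e-04]]
0 -0.011 [[384.0, 257.0], [250.0, 257.0], [407.0, 257.0], [228.0, 257.0]]
0 0.011 [[387.0, 225.0], [248.0, 225.0], [410.0, 225.0], [225.0, 225.0]]
0.013 -0.011 [[389.0, 267.0], [246.0, 267.0], [413.0, 267.0], [222.0, 267.0]]
0.013 0.011 [[392.0, 233.0], [243.0, 233.0], [417.0, 233.0], [218.0, 233.0]]
0.032 -0.011 [[397.0, 285.0], [237.0, 285.0], [424.0, 285.0], [211.0, 285.0]]
0.032 0.011 [[401.0, 248.0], [234.0, 248.0], [428.0, 248.0], [206.0, 248.0]]
0.045 -0.011 [[404.0, 300.0], [230.0, 300.0], [433.0, 300.0], [201.0, 300.0]]
0.045 0.011 [[408.0, 260.0], [226.0, 260.0], [438.0, 260.0], [196.0, 260.0]]
```

View pics/w3c.png

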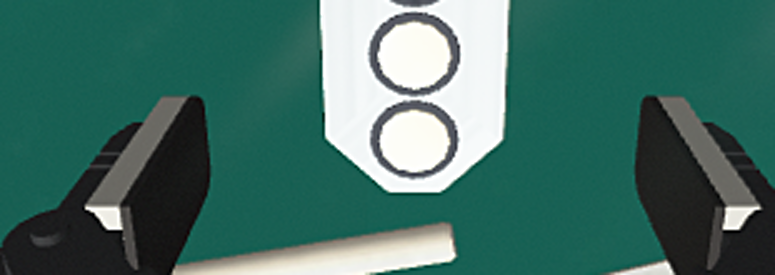

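```bash
python3 - <<'E'
from h import *
shot('side','s3',(220,130,380,250),5)
shot('top','t3',(250,140,350,240),5)
E
```

```text
(no output)
```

View pics/s3.png

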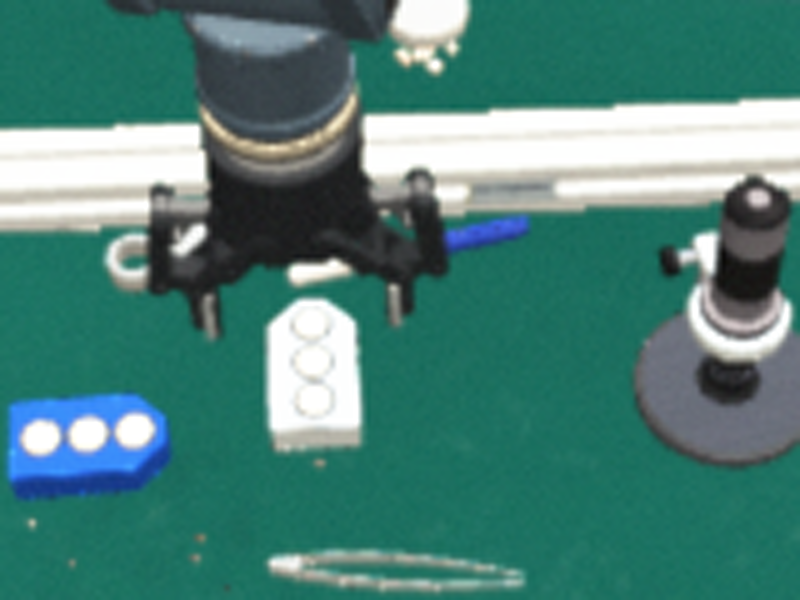

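View pics/t3.png

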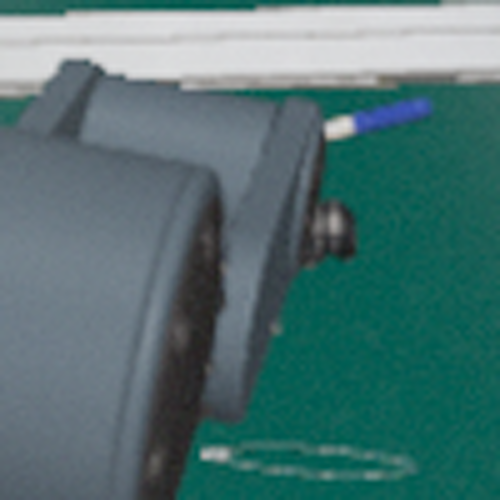

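```bash
python3 - <<'E'
from h import *
p=optics.camera_params('side')
st=telemetry.sense();r=R.from_quat(st['tool_rot']);print(st['tcp_pos'],st['t'])
for d in (0,.013,.032,.045):
  q=proj(p,st['tcp_pos']+r.apply([[-d,0,.0427],[-d,0,-.0427]]));print(d,np.round((q-[220,130])*5))
E
```

```text
[0.47832746 0.00293901 0.02077555] 2.4
0 [[226. 367.]
 [388. 356.]]
0.013 [[224. 353.]
 [387. 342.]]
0.032 [[220. 333.]
 [386. 322.]]
0.045 [[218. 319.]
 [385. 308.]]
```

The side view shows the open tips at crop (212,338) and (397,325), about 25–35 mm behind the TCP. They stand higher than a tip-at-TCP reading would suggest. I'll lower a bit and close gently, then check the overlap.

Request:
{"op": "step_arm", "data": {
  "commands": [
    [0.012, 0.0005, -0.001, 0],
    [0.012, 0.0005, -0.001, 0],
    [0.012, 0.0005, -0.001, 0],
    [0.012, 0.0005, -0.001, 0]
  ],
  "jaw": 0.055,
  "grip_force": 20
}}

```text
t: 2.73
tcp_pos: [0.4783, 0.0017, 0.0097]
tool_rot: [0.509, -0.494, -0.503, -0.493]
force: [-0.2, -0.0, -0.1]
finger_gap: 0.649
```

```bash
python3 - <<'E'
from h import *
totool([.4772,.0023,.011],np.radians(91.4))
shot('wrist','w4',(160,160,480,340),2.4)
shot('side','s4',(220,130,380,250),5)
E
```

```text
shift [-0.0013  0.0011  0.0006]
jaw azimuth 91.41176674422401 x axis [ 0.005 -0.007 -1.   ]
world yaw change -0.0002053684289489155 tool x turn 0.0002053684289489155
tcp [0.4783 0.0017 0.0097] t 2.7333 q [-0.226  0.682  1.946 -0.012  0.507 -1.811] F [-0.2 -0.  -0.1] gap 55.448975302296276
```

View pics/w4.png

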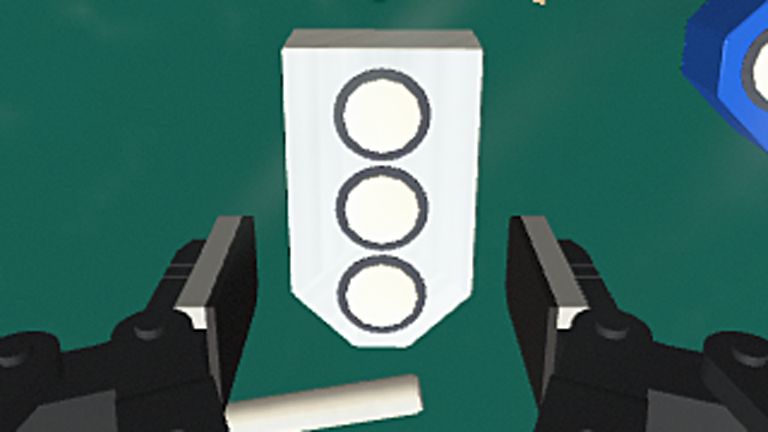

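View pics/s4.png

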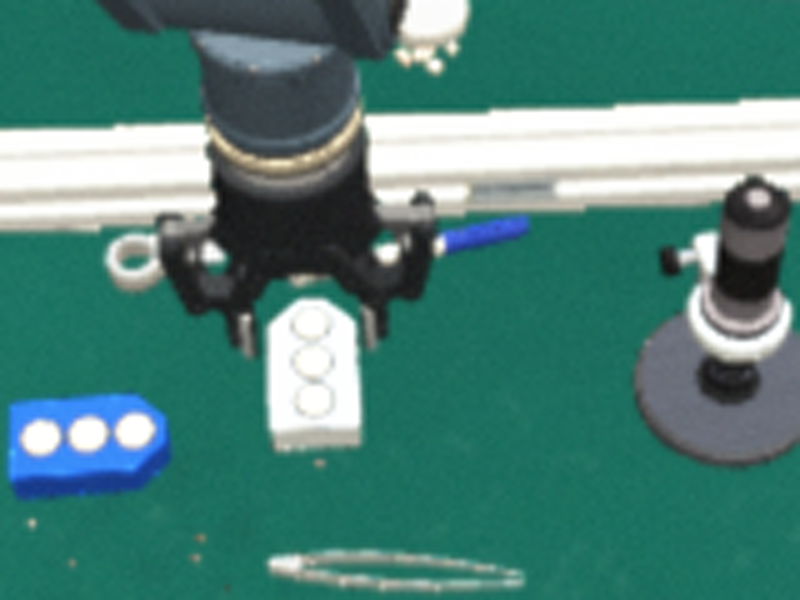

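```bash
python3 - <<'E'
from h import *
iw,pw=load('w4');is_,ps=load('s4')
st=telemetry.sense();r=R.from_quat(st['tool_rot'])
def P(p): return p['mtx']@np.hstack([(Rm:=R.from_quat(p['attitude']).as_matrix().T),(-Rm@p['origin'])[:,None]])
for a,b in(((160+253/2.4,160+216/2.4),(220+250/5,130+357/5)),((160+511/2.4,160+216/2.4),(220+368/5,130+347/5))):
    X=cv2.triangulatePoints(P(pw),P(ps),np.array(a).reshape(2,1),np.array(b).reshape(2,1));X=(X[:3]/X[3]).ravel()
    print(X,'tool',r.inv().apply(X-st['tcp_pos']),proj(pw,X)-a)
E
```

```text
[0.37152113 0.01512802 0.19924162] tool [-0.1903697   0.10548128  0.01462754] [[-98.87932192 178.60452968]]
[ 0.35095996 -0.02714121  0.23583973] tool [-0.22676227  0.12690399 -0.02739053] [[65.75190916 84.66655566]]
```

```bash
python3 - <<'E'
from h import *
iw,pw=load('w4');is_,ps=load('s4')
st=telemetry.sense();r=R.from_quat(st['tool_rot'])
def P(p): return p['mtx']@np.hstack([(Rm:=R.from_quat(p['attitude']).as_matrix().T),(-Rm@p['origin'])[:,None]])
for a,b in(((160+253/2.4,160+216/2.4),(220+368/5,130+347/5)),((160+511/2.4,160+216/2.4),(220+250/5,130+357/5))):
    X=cv2.triangulatePoints(P(pw),P(ps),np.array(a).reshape(2,1),np.array(b).reshape(2,1));X=(X[:3]/X[3]).ravel()
    print(X,'tool',r.inv().apply(X-st['tcp_pos']),proj(pw,X)-a)
E
```

```text
[ 0.47816374 -0.02898792  0.03061298] tool [-0.0208996   0.00076616 -0.03085991] [[-2.53689645  3.60457363]]
[0.47140951 0.03154301 0.03714495] tool [-0.02790304  0.00599368  0.02976932] [[0.90085786 0.81040875]]
```

Request:
{"op": "step_arm", "data": {
  "commands": [
    [0.006, 0.001, 0, 0],
    [0.006, 0.001, 0, 0],
    [0.006, 0.001, 0, 0],
    [0.006, 0.001, 0, 0]
  ],
  "jaw": 0.052
}}

```text
t: 3.17
tcp_pos: [0.4771, 0.0017, 0.0033]
tool_rot: [0.509, -0.494, -0.503, -0.493]
force: [0.5, 0.1, 0.6]
finger_gap: 0.608
```

```bash
python3 - <<'E'
from h import *
totool([.4772,.0023,.003],np.radians(91.4))
shot('wrist','w5',(160,160,480,340),2.4)
shot('side','s5',(260,170,310,220),12)
E
```

```text
shift [ 0.0003 -0.0001  0.0006]
jaw azimuth 91.41218979978233 x axis [ 0.005 -0.007 -1.   ]
world yaw change -0.0002127521413604061 tool x turn 0.0002127521413604061
tcp [0.4771 0.0017 0.0033] t 3.1667 q [-0.227  0.695  1.951 -0.013  0.49  -1.811] F [0.5 0.1 0.6] gap 51.95472683657638
```

View pics/w5.png

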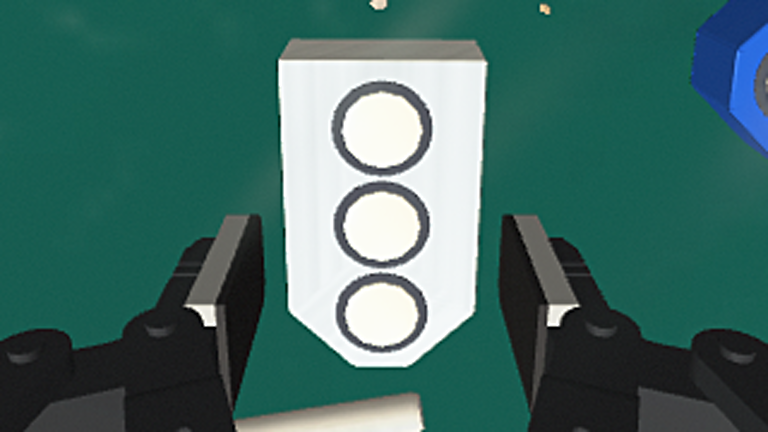

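View pics/s5.png

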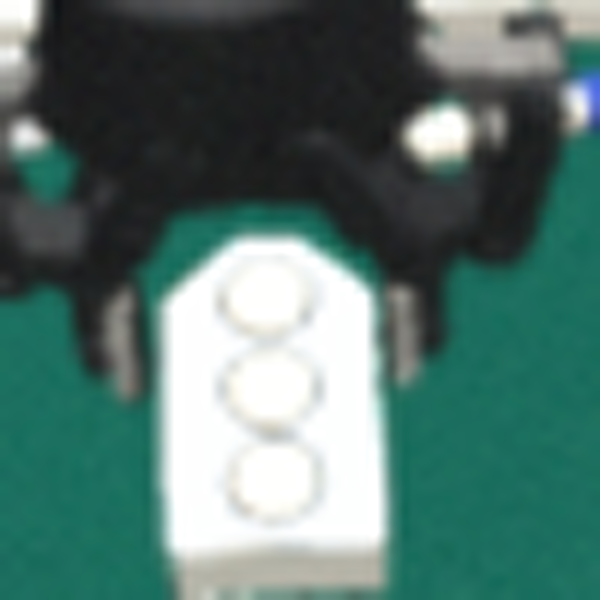

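Request:
{"op": "step_arm", "data": {
  "commands": [
    [0, 0, 0, 0],
    [0, 0, 0, 0],
    [0, 0, 0, 0]
  ],
  "jaw": 0.043,
  "grip_force": 20
}}

```text
t: 3.52
tcp_pos: [0.4773, 0.0016, 0.0034]
tool_rot: [0.509, -0.494, -0.503, -0.493]
force: [-0.2, -0.9, 0.6]
finger_gap: 0.502
```

```bash
python3 - <<'E'
from h import *
totool([.4772,.0023,.003],np.radians(91.4))
E
```

```text
shift [0.0004 0.0001 0.0007]
jaw azimuth 91.41289603339686 x axis [ 0.005 -0.007 -1.   ]
world yaw change -0.00022507824322248737 tool x turn 0.00022507824322248737
tcp [0.4773 0.0016 0.0034] t 3.5167 q [-0.227  0.695  1.95  -0.013  0.49  -1.811] F [-0.2 -0.9  0.6] gap 42.84057132724299
```

Request:
{"op": "step_arm", "data": {
  "commands": [
    [0, 0, 0, 0],
    [0, 0, 0, 0],
    [0.005, 0, 0, 0],
    [0.013, 0, 0, 0],
    [0.013, 0, 0, 0],
    [0.013, 0, 0, 0]
  ],
  "jaw": 0.056
}}

```text
t: 4.02
tcp_pos: [0.4768, 0.0017, -0.0103]
tool_rot: [0.509, -0.495, -0.504, -0.493]
force: [0.8, 0.2, 0.5]
finger_gap: 0.654
```

Request:
{"op": "step_arm", "data": {
  "commands": [
    [0, 0, 0, 0],
    [0, 0, 0, 0],
    [0, 0, 0, 0]
  ],
  "jaw": 0.043,
  "grip_force": 20
}}

```text
t: 4.27
tcp_pos: [0.4767, 0.0017, -0.0103]
tool_rot: [0.509, -0.495, -0.504, -0.493]
force: [-0.4, -0.9, -0.6]
finger_gap: 0.529
```

```bash
python3 - <<'E'
from h import *
totool([.4772,.0023,.003],np.radians(91.4))
shot('wrist','w6',(160,160,480,340),2.4)
shot('side','s6',(260,170,310,220),12)
E
```

```text
shift [-0.0133 -0.0006  0.0005]
jaw azimuth 91.41164596605117 x axis [ 0.003 -0.007 -1.   ]
world yaw change -0.0002032604521682302 tool x turn 0.0002032604521682302
tcp [ 0.4767  0.0017 -0.0103] t 4.2667 q [-0.227  0.724  1.954 -0.014  0.46  -1.811] F [-0.4 -0.9 -0.6] gap 45.21166960780506
```

View pics/w6.png

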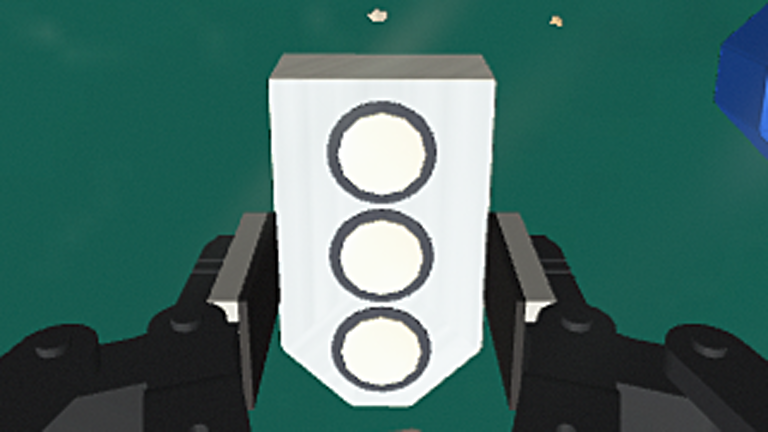

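View pics/s6.png

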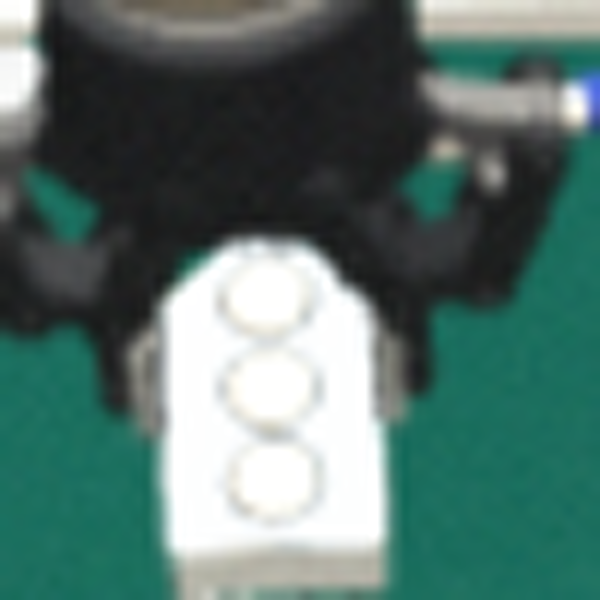

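The view shows the pads against both block sides (crop u 277 and 488), centred on the middle disc. I'll tighten and check that the gap holds.

Request:
{"op": "step_arm", "data": {
  "commands": [
    [0, 0, 0, 0],
    [0, 0, 0, 0],
    [0, 0, 0, 0]
  ],
  "jaw": 0.03,
  "grip_force": 50
}}

```text
t: 4.62
tcp_pos: [0.4767, 0.0017, -0.0101]
tool_rot: [0.509, -0.495, -0.504, -0.493]
force: [-0.7, 0.5, 4.3]
finger_gap: 0.509
```

Request:
{"op": "step_arm", "data": {
  "commands": [
    [-0.01, 0, 0, 0],
    [-0.03, 0, 0, 0],
    [-0.05, 0, 0, 0],
    [-0.05, 0, 0, 0],
    [-0.05, 0, 0, 0]
  ]
}}

```text
t: 5.03
tcp_pos: [0.4773, 0.0019, 0.0409]
tool_rot: [0.509, -0.494, -0.503, -0.493]
force: [-0.0, -0.1, -1.2]
finger_gap: 0.511
```

```bash
python3 - <<'E'
from h import *
totool([.4684,.2724,.1],np.radians(107.67))
shot('wrist','w7',(160,160,480,340),2.4)
shot('side','s7',(250,150,310,210),10)
E
```

```text
shift [-0.0612  0.0019  0.2702]
jaw azimuth 91.4198849477072 x axis [ 0.006 -0.007 -1.   ]
world yaw change 0.2836180114903999 tool x turn -0.2836180114903999
tcp [0.4773 0.0019 0.0409] t 5.0333 q [-0.227  0.617  1.937 -0.011  0.58  -1.813] F [-0.  -0.1 -1.2] gap 43.63300580201028
```

View pics/w7.png

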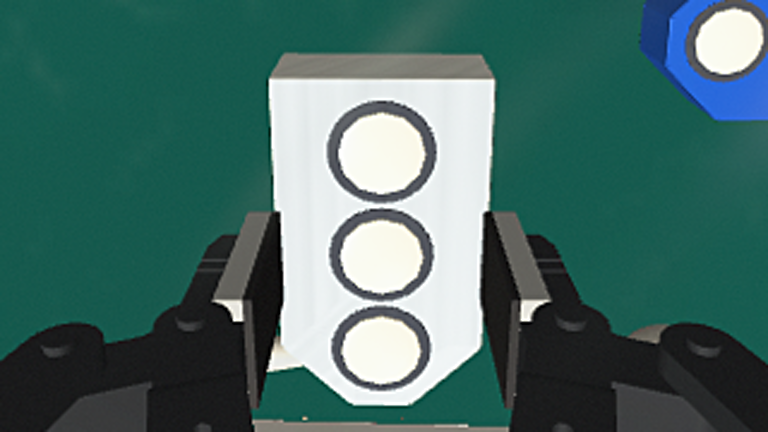

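View pics/s7.png

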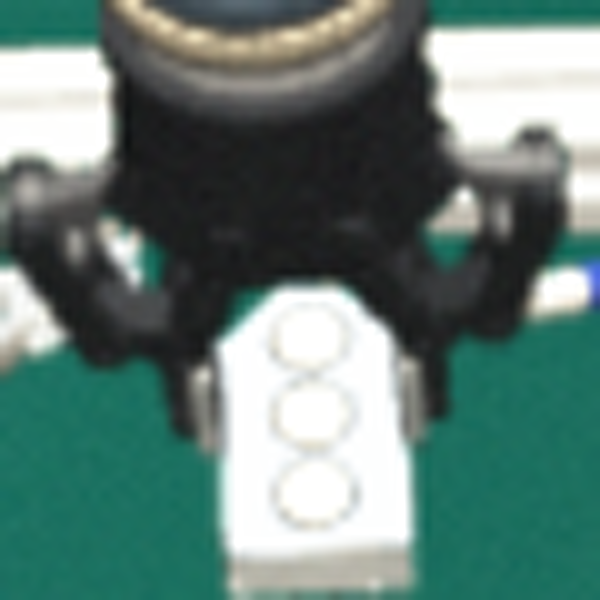

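The block is held flat, lifted 51 mm and unchanged in the wrist view. Next I'll carry it beside the nest for a static look.

Request:
{"op": "step_arm", "data": {
  "commands": [
    [-0.03, 0.01, 0.02, -0.05],
    [-0.05, 0.018, 0.05, -0.15],
    [-0.06, 0.018, 0.085, -0.22],
    [-0.06, 0.018, 0.12, -0.284],
    [-0.06, 0.018, 0.15, -0.284],
    [-0.06, 0.018, 0.163, -0.284],
    [-0.06, 0.018, 0.163, -0.284],
    [-0.06, 0.018, 0.163, -0.284]
  ]
}}

```text
t: 5.8
tcp_pos: [0.4529, 0.1655, 0.0974]
tool_rot: [0.573, -0.419, -0.57, -0.414]
force: [-0.3, -0.5, -1.9]
finger_gap: 0.509
```

Request:
{"op": "step_arm", "data": {
  "commands": [
    [0, 0, 0, 0],
    [0, 0, 0, 0],
    [0, 0, 0, 0]
  ]
}}

```text
t: 6.05
tcp_pos: [0.4527, 0.1644, 0.097]
tool_rot: [0.572, -0.419, -0.57, -0.415]
force: [0.6, -0.1, -1.7]
finger_gap: 0.506
```

```bash
python3 - <<'E'
from h import *
totool([.4684,.2724,.1],np.radians(107.67))
shot('wrist','w8')
totool([.4684,.2724,.1],np.radians(107.67))
im,p=load('w8')
print(proj(p,[[.4684,.2724,.019]]))
E
```

```text
shift [-0.0039 -0.0478  0.0981]
jaw azimuth 107.71911375618437 x axis [-0.001 -0.008 -1.   ]
world yaw change -0.0008571967534389824 tool x turn 0.0008571967534389824
tcp [0.4527 0.1644 0.097 ] t 6.05 q [ 0.121  0.513  1.885 -0.011  0.745 -1.751] F [ 0.6 -0.1 -1.7] gap 43.25116617595904
shift [-0.0036 -0.0476  0.098 ]
jaw azimuth 107.72048994010828 x axis [-0.001 -0.007 -1.   ]
world yaw change -0.0008812156940241067 tool x turn 0.0008812156940241067
tcp [0.4529 0.1645 0.0972] t 6.1 q [ 0.121  0.513  1.885 -0.011  0.745 -1.751] F [-0.2  0.1 -2.3] gap 43.431341466313626
[[424.90083384 252.43501986]]
```

View pics/w8.png

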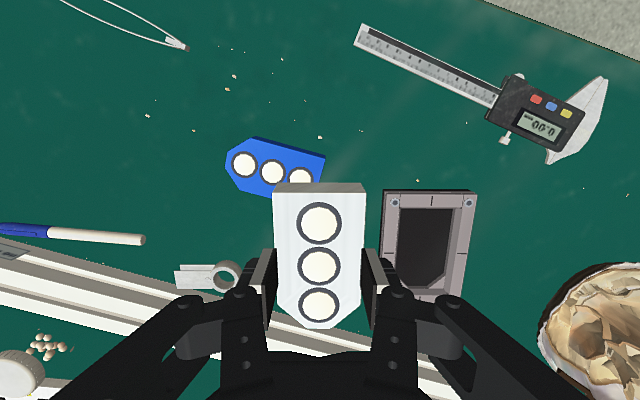

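Request:
{"op": "step_arm", "data": {
  "commands": [
    [0, -0.03, 0, 0],
    [0, -0.06, 0, 0],
    [0, -0.06, 0, 0],
    [0, -0.06, 0, 0],
    [0, -0.06, 0, 0]
  ]
}}

```text
t: 6.52
tcp_pos: [0.5092, 0.182, 0.0966]
tool_rot: [0.572, -0.42, -0.57, -0.415]
force: [0.2, 0.5, -2.0]
finger_gap: 0.506
```

```bash
python3 - <<'E'
from h import *
totool([.4684,.2724,.1],np.radians(107.67))
shot('wrist','w9')
im,p=load('w9')
cv2.imwrite('pics/w9n.png',cv2.resize(im[130:270,370:490],None,fx=4.2,fy=4.2,interpolation=cv2.INTER_CUBIC))
cv2.imwrite('pics/w9b.png',cv2.resize(im[170:340,250:390],None,fx=3.4,fy=3.4,interpolation=cv2.INTER_CUBIC))
E
```

```text
shift [-0.004   0.0115  0.0985]
jaw azimuth 107.66650725176973 x axis [-0.003 -0.008 -1.   ]
world yaw change 6.0959956561523754e-05 tool x turn -6.0959956561523754e-05
tcp [0.5092 0.182  0.0966] t 6.5167 q [ 0.141  0.572  1.738 -0.01   0.835 -1.731] F [ 0.2  0.5 -2. ] gap 43.23083970420244
```

View pics/w9n.png

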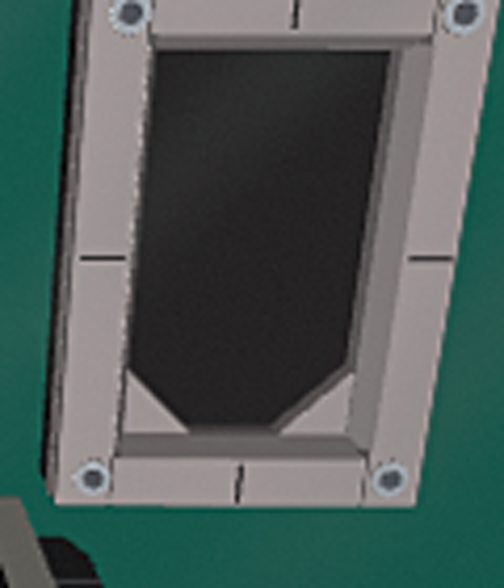

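View pics/w9b.png

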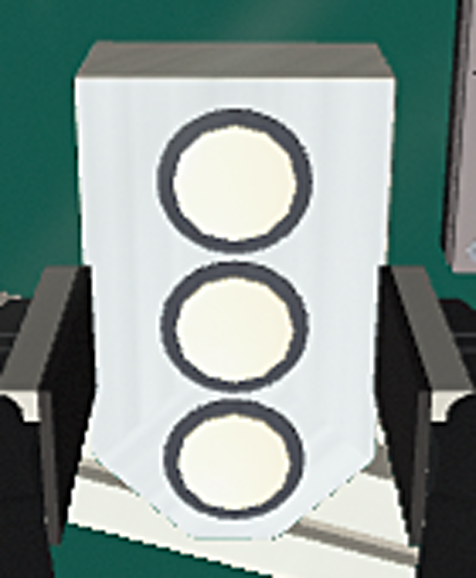

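```bash
python3 - <<'E'
from h import *
im,p=load('w9')
cv2.imwrite('pics/w9m.png',cv2.resize(im[115:175,370:500],None,fx=6,fy=6,interpolation=cv2.INTER_CUBIC))
E
```

```text
(no output)
```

View pics/w9m.png

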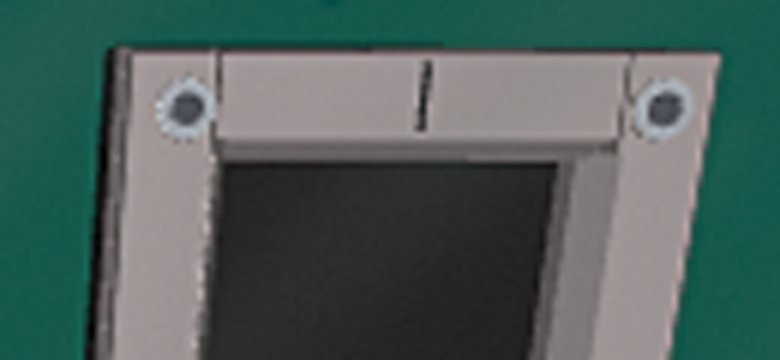

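```bash
python3 - <<'E'
from h import *
im,p=load('w9')
C=lambda c,x,y,s:(x+(c[0]+.5)/s-.5,y+(c[1]+.5)/s-.5)
M=lambda c:C(c,370,115,6);N=lambda c:C(c,370,130,4.2);B=lambda c:C(c,250,170,3.4)
o=np.array([[-56.5,-39.5,19],[-56.5,39.5,19],[56.5,39.5,19],[56.5,-39.5,19]])/1000
i=np.array([[-44.6,-27.6,19],[-44.6,27.6,19],[44.6,27.6,19],[44.6,-27.6,19]])/1000
fl=np.array([[-41.6,24.6,8]])/1000
po=np.array([M((132,53)),M((720,54)),N((415,506)),N((54,503))])
pi=np.array([M((217,139)),M((617,142)),N((366,457)),N((113,457))])
pf=np.array([M((558,163))])
for m,q in((o,po),(i,pi),(np.vstack([o,i,fl]),np.vstack([po,pi,pf]))):
    s,e=fit(p,m,q,[.467,.27,.3]);print('nest',np.round(s,4),np.degrees(s[2]),e)
sn=s
st=telemetry.sense()  # static
r=R.from_quat(st['tool_rot']);print(st['tcp_pos'])
b=np.array([[-40,-23,22],[-40,23,22],[40,7,22],[40,-7,22],[-24,0,22.5],[0,0,22.5],[24,0,22.5]])/1000
pb=np.array([B(c) for c in[(75,78),(395,78),(284,538),(192,538),(235,181),(235,325),(235,459)]])
# 6dof pose via solvePnP
d=[]
f=lambda v:(proj(p,R.from_euler('ZYX',v[3:]).apply(b)+v[:3])-pb).ravel()
z0=st['tcp_pos'][2]+.0102
rr=least_squares(f,[st['tcp_pos'][0],st['tcp_pos'][1],z0,sn[2],0,0],x_scale=[.01,.01,.01,.1,.1,.1])
print('6dof',np.round(rr.x,4),np.degrees(rr.x[3:]),np.abs(rr.fun).max())
bb=b+[0,0,z0]
s,e=fit(p,bb,pb,[.5,.18,.3]);print('block',np.round(s,4),np.degrees(s[2]),e)
off=r.inv().apply(np.array([s[0],s[1],z0])-st['tcp_pos']);print('block in tool',np.round(off,4))
dw=np.array([sn[0]-s[0],sn[1]-s[1]]);print('needed world dxy',dw,'dyaw',sn[2]-s[2])
print('tool shift to z=+.040 above floor:',np.round(r.inv().apply([dw[0],dw[1],.008+.04-z0]),4),'turn',-(sn[2]-s[2]))
E
```

```text
nest [0.4687 0.2722 0.3068] 17.578032748819073 0.652641602799207
nest [0.4686 0.2722 0.303 ] 17.36154772140294 0.4244840364798961
nest [0.4687 0.2722 0.3046] 17.450045162294415 0.8648545516699926
[0.50859049 0.18203983 0.09654854]
6dof [0.5099 0.1833 0.1053 0.3141 0.0008 0.0132] [17.99817892  0.04693975  0.75486181] 1.4944723070262285
block [0.5094 0.1828 0.3131] 17.94175699863432 1.4326378027099054
block in tool [-0.0102 -0.0009  0.0005]
needed world dxy [-0.04066844  0.08941151] dyaw -0.008581990515158844
tool shift to z=+.040 above floor: [0.0582 0.0113 0.0979] turn 0.008581990515158844
```

Request:
{"op": "step_arm", "data": {
  "commands": [
    [0.01, 0.004, 0.035, 0],
    [0.02, 0.008, 0.07, 0],
    [0.04, 0.0113, 0.098, 0.003],
    [0.058, 0.0113, 0.098, 0.003],
    [0.058, 0.0113, 0.098, 0.003],
    [0.058, 0.0113, 0.098, 0.003],
    [0.058, 0.0113, 0.098, 0.003]
  ]
}}

```text
t: 7.15
tcp_pos: [0.4683, 0.2709, 0.0386]
tool_rot: [0.571, -0.421, -0.569, -0.416]
force: [-0.3, -0.1, -1.7]
finger_gap: 0.508
```

```bash
python3 - <<'E'
from h import *
st=telemetry.sense();r=R.from_quat(st['tool_rot'])
bo=st['tcp_pos']+r.apply([-.0102,-.0009,.0005]);print('block',bo)
print('err shift',np.round(r.inv().apply(np.array([.4686,.2722,bo[2]])-bo),4))
totool([.4686,.2722,-.002],np.radians(107.5))
shot('wrist','w10',(200,130,440,350),3)
E
```

```text
block [0.4690286  0.27175424 0.04879854]
err shift [-0.      0.0003  0.0006]
shift [ 0.0406 -0.0009  0.0014]
jaw azimuth 107.45930111232313 x axis [-0.003 -0.008 -1.   ]
world yaw change 0.0007103295918609032 tool x turn -0.0007103295918609032
tcp [0.4683 0.2709 0.0386] t 7.15 q [ 0.322  0.67   1.768 -0.01   0.708 -1.546] F [-0.3 -0.1 -1.7] gap 43.41680300048103
```

View pics/w10.png

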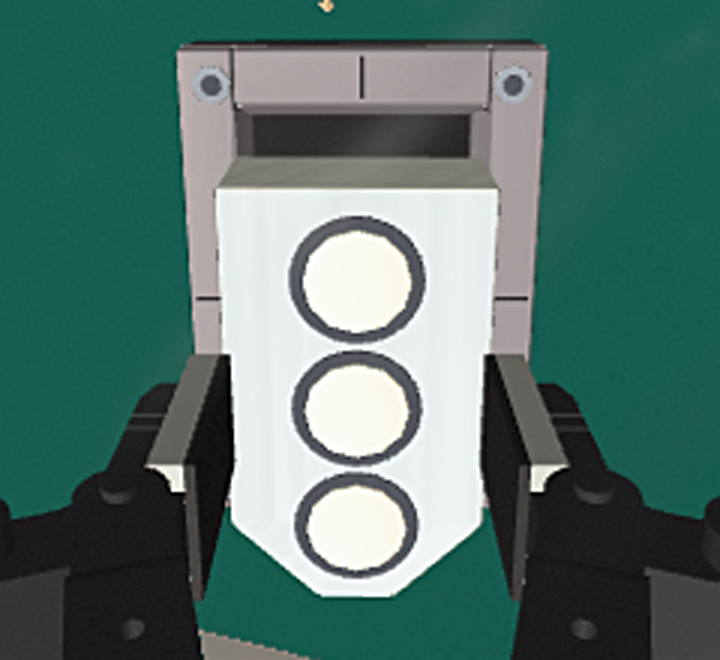

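Request:
{"op": "step_arm", "data": {
  "commands": [
    [0.008, 0.0003, 0.0007, 0],
    [0.016, 0.0003, 0.0007, 0],
    [0.023, 0.0003, 0.0007, 0],
    [0.028, 0.0003, 0.0007, 0],
    [0.031, 0.0003, 0.0007, 0],
    [0.034, 0.0003, 0.0007, 0],
    [0.034, 0.0003, 0.0007, 0]
  ]
}}

```text
t: 7.78
tcp_pos: [0.4679, 0.2711, 0.0042]
tool_rot: [0.571, -0.421, -0.569, -0.416]
force: [-0.4, -0.4, -1.8]
finger_gap: 0.507
```

```bash
python3 - <<'E'
from h import *
totool([.4679,.2713,-.002],np.radians(107.5))
print(telemetry.sense()['ft_torque'])
E
```

```text
shift [ 0.0062 -0.      0.0002]
jaw azimuth 107.43037279814351 x axis [-0.003 -0.008 -1.   ]
world yaw change 0.0012152239213465421 tool x turn -0.0012152239213465421
tcp [0.4679 0.2711 0.0042] t 7.7833 q [ 0.322  0.732  1.78  -0.011  0.635 -1.544] F [-0.4 -0.4 -1.8] gap 43.3199106469472
[ 0.00605258 -0.01576044  0.00886411]
```

Request:
{"op": "step_arm", "data": {
  "commands": [
    [0.002, 0, 0, 0],
    [0.004, 0, 0, 0],
    [0.006, 0, 0, 0],
    [0.0065, 0, 0, 0],
    [0.0065, 0, 0, 0]
  ]
}}

```text
t: 8.2
tcp_pos: [0.4679, 0.2711, -0.002]
tool_rot: [0.571, -0.421, -0.569, -0.416]
force: [-0.1, 0.5, 1.4]
finger_gap: 0.508
```

```bash
python3 - <<'E'
from h import *
totool([.4679,.2713,-.002],np.radians(107.5))
print(telemetry.sense()['ft_torque'])
E
```

```text
shift [ 0.     -0.      0.0002]
jaw azimuth 107.43479704797228 x axis [-0.003 -0.008 -1.   ]
world yaw change 0.0011380061949037845 tool x turn -0.0011380061949037845
tcp [ 0.4679  0.2711 -0.002 ] t 8.2 q [ 0.322  0.743  1.782 -0.011  0.622 -1.543] F [-0.1  0.5  1.4] gap 43.368725151362284
[-0.08531787  0.12407636 -0.01921419]
```

Request:
{"op": "step_arm", "data": {
  "commands": [
    [0.0015, 0, 0, 0],
    [0.0015, 0, 0, 0],
    [0.0015, 0, 0, 0]
  ]
}}

```text
t: 8.45
tcp_pos: [0.468, 0.2712, -0.0021]
tool_rot: [0.571, -0.421, -0.569, -0.416]
force: [-1.6, -1.8, 10.4]
finger_gap: 0.506
```

Request:
{"op": "step_arm", "data": {
  "commands": [
    [0, 0, 0, 0],
    [0, 0, 0, 0],
    [0, 0, 0, 0],
    [0, 0, 0, 0]
  ],
  "jaw": 0.06
}}

```text
t: 8.78
tcp_pos: [0.4681, 0.2712, -0.0022]
tool_rot: [0.571, -0.421, -0.569, -0.416]
force: [-0.0, 0.7, -0.7]
finger_gap: 0.706
```

Request:
{"op": "step_arm", "data": {
  "commands": [
    [-0.02, 0, 0, 0],
    [-0.05, 0, 0, 0],
    [-0.09, 0, 0, 0],
    [-0.09, 0.005, 0, 0],
    [-0.09, 0.01, 0, 0],
    [-0.09, 0.01, 0, 0]
  ],
  "jaw": 0.085
}}

```text
t: 9.28
tcp_pos: [0.4569, 0.2684, 0.0876]
tool_rot: [0.571, -0.422, -0.569, -0.415]
force: [0.2, -0.3, -0.3]
finger_gap: 1.001
```

```bash
python3 - <<'E'
from h import *
totool([.46,-.219,.2],np.radians(90))
shot('wrist','w11',(200,100,440,300),3.3)
shot('side','s11',(130,160,250,250),6.5)
E
```

```text
shift [-0.1083  0.1439 -0.4666]
jaw azimuth 107.45507699365444 x axis [-0.004 -0.008 -1.   ]
world yaw change -0.3046485647283834 tool x turn 0.3046485647283834
tcp [0.4569 0.2684 0.0876] t 9.2833 q [ 0.324  0.577  1.769 -0.009  0.802 -1.545] F [ 0.2 -0.3 -0.3] gap 85.48633993893688
```

View pics/w11.png

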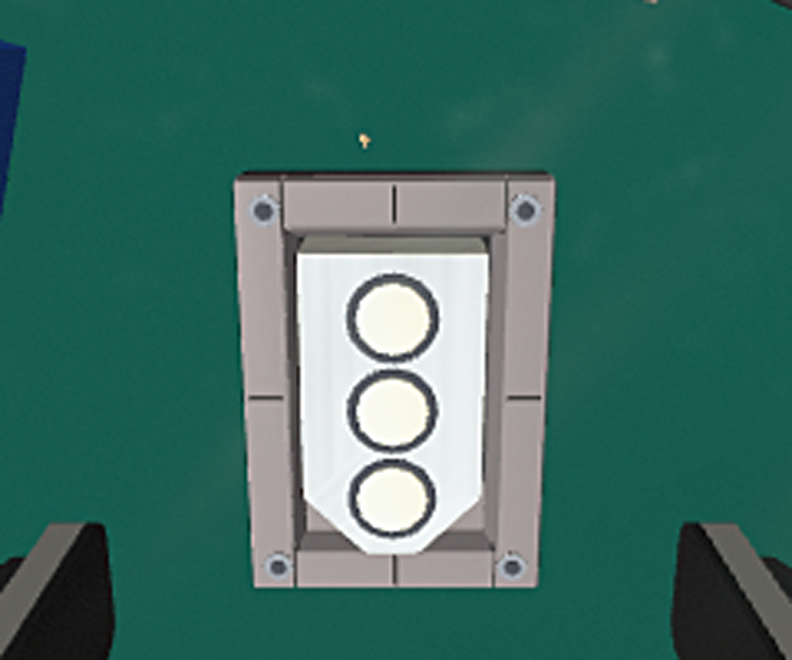

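View pics/s11.png

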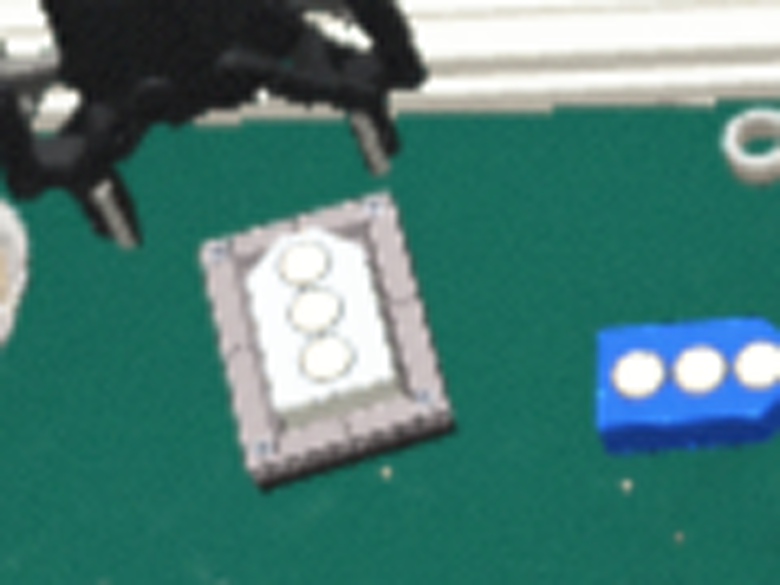

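The block sits square in the pocket, with disc centres in wrist crop at (393,317), (393,411) and (392,498). I'll check its height by a fit.

```bash
python3 - <<'E'
from h import *
im,p=load('w11')
B=lambda c:(200+(c[0]+.5)/3.3-.5,100+(c[1]+.5)/3.3-.5)
b=np.array([[-40,-23,22],[-40,23,22],[24,23,22],[40,7,22],[40,-7,22],[24,-23,22],[-24,0,22.5],[0,0,22.5],[24,0,22.5]])/1000
pb=np.array([B(c) for c in[(297,254),(489,254),(481,497),(419,554),(368,554),(306,498),(393,317),(393,411),(392,498)]])
f=lambda v:(proj(p,R.from_euler('ZYX',v[3:]).apply(b)+v[:3])-pb).ravel()
rr=least_squares(f,[.47,.27,.008,.3,0,0],x_scale=[.01,.01,.01,.1,.1,.1])
print(np.round(rr.x[:3],4),np.degrees(rr.x[3:]),np.abs(rr.fun).max())
s,e=fit(p,b+[0,0,.008],pb,[.47,.27,.3]);print(s,np.degrees(s[2]),e)
o=np.array([[-56.5,-39.5,19],[-56.5,39.5,19],[56.5,39.5,19],[56.5,-39.5,19]])/1000
po=np.array([B(c) for c in[(236,181),(555,181),(537,587),(254,587)]])
s,e=fit(p,o,po,[.47,.27,.3]);print(s,np.degrees(s[2]),e)
E
```

```text
[0.4697 0.2721 0.0056] [17.51598623 -1.77066489 -0.67206111] 0.4573954334102268
[0.46823872 0.27191918 0.30633777] 17.551861174926962 0.6105826072038099
[0.46868105 0.27260681 0.30570762] 17.515756195083505 0.7452543832823153
```

Block confirmed seated (fit (0.468, 0.272), yaw 17.5°). Now on to the microscope.

Request:
{"op": "step_arm", "data": {
  "commands": [
    [-0.04, 0.01, -0.02, 0],
    [-0.08, 0.03, -0.05, 0.06],
    [-0.11, 0.05, -0.08, 0.15],
    [-0.14, 0.07, -0.12, 0.25],
    [-0.142, 0.085, -0.16, 0.305],
    [-0.142, 0.1, -0.2, 0.305],
    [-0.142, 0.115, -0.24, 0.305],
    [-0.142, 0.13, -0.28, 0.305]
  ]
}}

```text
t: 10.05
tcp_pos: [0.4193, -0.0055, 0.2302]
tool_rot: [-0.501, 0.503, 0.499, 0.497]
force: [1.0, 0.5, 0.8]
finger_gap: 0.991
```

```bash
python3 - <<'E'
from h import *
totool([.425,-.215,.23],np.radians(90))
E
```

```text
shift [ 0.0019 -0.0056 -0.2095]
jaw azimuth 90.01589558806133 x axis [-0.005 -0.008 -1.   ]
world yaw change -0.0002774303482109275 tool x turn 0.0002774303482109275
tcp [ 0.4193 -0.0055  0.2302] t 10.05 q [-0.273  0.213  1.883 -0.011  1.049 -1.839] F [1.  0.5 0.8] gap 84.6638321181199
```

Request:
{"op": "step_arm", "data": {
  "commands": [
    [0, -0.005, -0.04, 0],
    [0, -0.005, -0.08, 0],
    [0, -0.005, -0.12, 0],
    [0, -0.005, -0.16, 0],
    [0, -0.005, -0.2, 0],
    [0, -0.005, -0.21, 0],
    [0, -0.005, -0.21, 0],
    [0, -0.005, -0.21, 0]
  ]
}}

```text
t: 10.72
tcp_pos: [0.4236, -0.2148, 0.2306]
tool_rot: [-0.499, 0.504, 0.5, 0.497]
force: [-0.3, -0.1, -1.1]
finger_gap: 0.993
```

```bash
python3 - <<'E'
from h import *
totool([.46,-.219,.2],np.radians(90))
p=shot('wrist','w12')
print(proj(p,[[.461,-.219,.163],[.461,-.219,.074],[.461,-.219,.01]]))
E
```

```text
shift [ 0.0303 -0.0367 -0.004 ]
jaw azimuth 89.91853073639803 x axis [-0.007 -0.005 -1.   ]
world yaw change 0.001421906889029545 tool x turn -0.001421906889029545
tcp [ 0.4236 -0.2148  0.2306] t 10.7167 q [-0.699  0.292  1.762 -0.01   1.09  -2.264] F [-0.3 -0.1 -1.1] gap 84.80165862408175
[[313.98495223 247.2473805 ]
 [315.55812173 214.25487668]
 [316.28365298 199.03903826]]
```

View pics/w12.png

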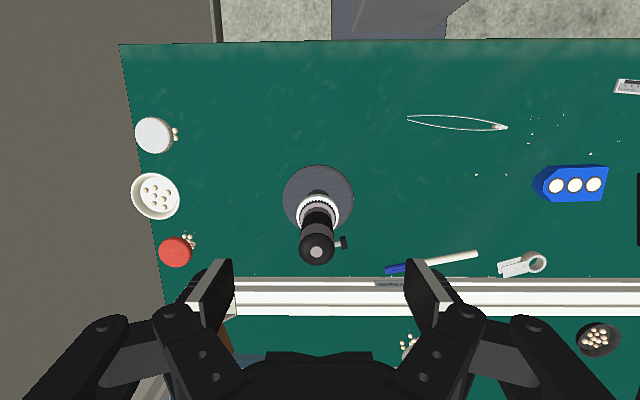

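```bash
python3 - <<'E'
from h import *
im,p=load('w12')
cv2.imwrite('pics/w12c.png',cv2.resize(im[155:275,265:370],None,fx=5,fy=5,interpolation=cv2.INTER_CUBIC))
E
```

```text
(no output)
```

View pics/w12c.png

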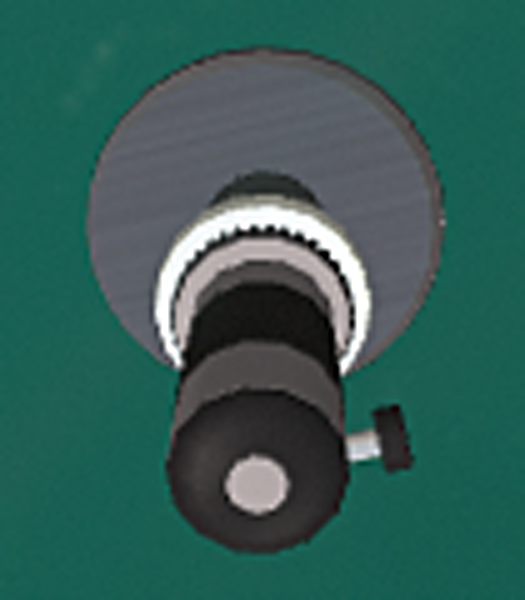

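```bash
python3 - <<'E'
from h import *
im,p=load('w12')
cap=unproj(p,(265+257.5/5-.5+.1,155+485/5-.4),.166);print('cap',cap)
print('foot',unproj(p,(265+265/5-.4,155+220/5-.4),.01))
print('ring l/r at widest', [unproj(p,(265+x/5-.4,155+305/5-.4),.074) for x in(155,371)])
for c in [(.4615,-.2175)]:
  totool([c[0],c[1],.18],np.pi/2)
E
```

```text
cap [ 0.46375327 -0.21710066  0.166     ]
foot [ 0.4603706  -0.21718422  0.01      ]
ring l/r at widest [array([ 0.46267586, -0.24242985,  0.074     ]), array([ 0.46266084, -0.1917569 ,  0.074     ])]
shift [ 0.0505 -0.0384 -0.0034]
jaw azimuth 90.01514726033976 x axis [-0.007 -0.005 -1.   ]
world yaw change -0.0002643695655855094 tool x turn 0.0002643695655855094
tcp [ 0.4235 -0.2138  0.2308] t 10.7667 q [-0.697  0.291  1.763 -0.01   1.09  -2.264] F [ 0.3  1.6 -0.1] gap 84.97720081904457
```

Request:
{"op": "step_arm", "data": {
  "commands": [
    [0, -0.03, -0.003, 0],
    [0, -0.039, -0.003, 0],
    [0.02, -0.039, -0.003, 0],
    [0.05, -0.039, -0.003, 0],
    [0.08, -0.039, -0.003, 0],
    [0.11, -0.039, -0.003, 0],
    [0.125, -0.039, -0.003, 0],
    [0.125, -0.039, -0.003, 0]
  ]
}}

```text
t: 11.43
tcp_pos: [0.459, -0.2137, 0.1023]
tool_rot: [-0.497, 0.503, 0.504, 0.496]
force: [0.2, 0.2, -0.2]
finger_gap: 0.997
```

```bash
python3 - <<'E'
from h import *
totool([.462,-.2172,.082],np.pi/2)
shot('wrist','w13')
shot('side','s13',(320,140,420,230),7)
E
```

```text
shift [ 0.0203 -0.0033 -0.0035]
jaw azimuth 90.16792632691785 x axis [-0.015  0.    -1.   ]
world yaw change -0.0029308673054968537 tool x turn 0.0029308673054968537
tcp [ 0.459  -0.2137  0.1023] t 11.4333 q [-0.651  0.531  1.813 -0.012  0.81  -2.216] F [ 0.2  0.2 -0.2] gap 85.14553807220304
```

View pics/w13.png

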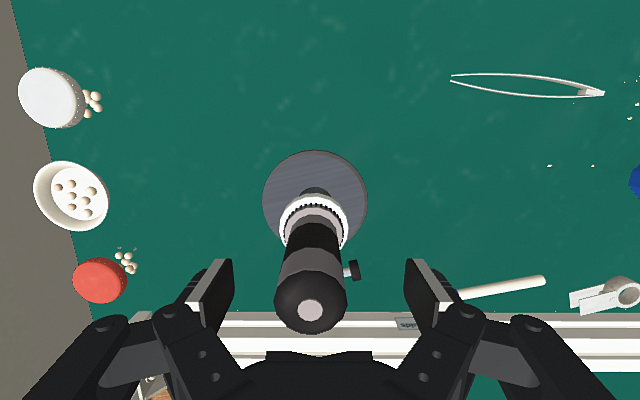

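View pics/s13.png

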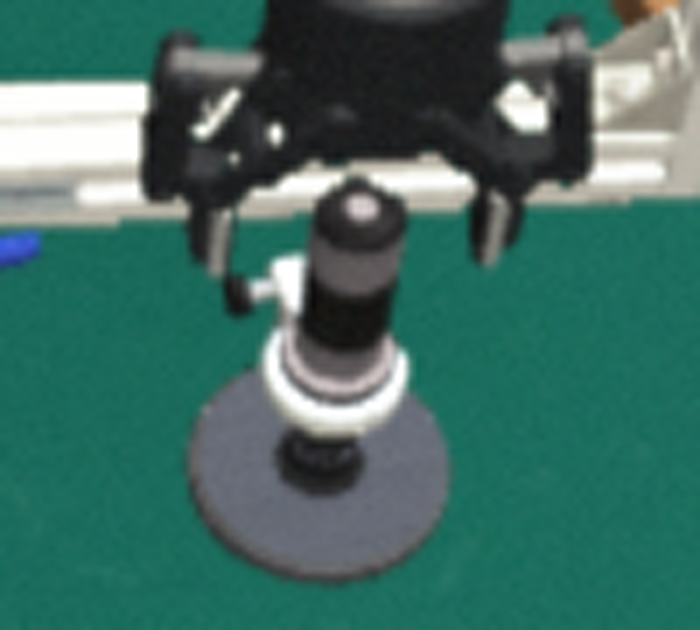

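Request:
{"op": "step_arm", "data": {
  "commands": [
    [0.005, -0.002, -0.0035, 0.003],
    [0.01, -0.0033, -0.0035, 0.003],
    [0.015, -0.0033, -0.0035, 0.003],
    [0.02, -0.0033, -0.0035, 0.003],
    [0.02, -0.0033, -0.0035, 0.003],
    [0.02, -0.0033, -0.0035, 0.003]
  ]
}}

```text
t: 12.03
tcp_pos: [0.4644, -0.2194, 0.0852]
tool_rot: [-0.498, 0.503, 0.501, 0.497]
force: [0.2, -0.5, -0.0]
finger_gap: 0.995
```

```bash
python3 - <<'E'
from h import *
totool([.462,-.2172,.082],np.pi/2)
shot('wrist','w14',(170,180,470,400),2.6)
E
```

```text
shift [0.0032 0.0023 0.0022]
jaw azimuth 89.95728683185547 x axis [-0.009 -0.004 -1.   ]
world yaw change 0.0007454854180799497 tool x turn -0.0007454854180799497
tcp [ 0.4644 -0.2194  0.0852] t 12.0333 q [-0.654  0.565  1.812 -0.013  0.769 -2.215] F [ 0.2 -0.5 -0. ] gap 85.01047561029642
```

View pics/w14.png

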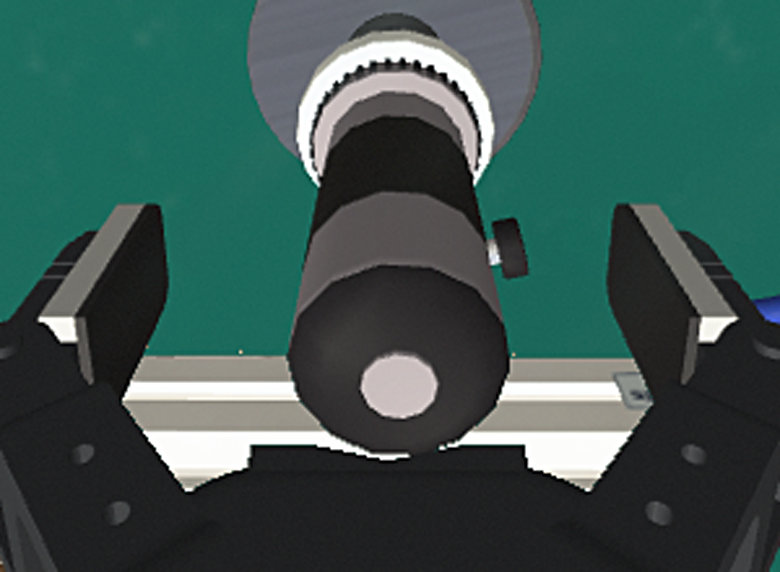

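```bash
python3 - <<'E'
from h import *
im,p=load('w14')
print(unproj(p,(170+399.5/2.6-.5,180+385.5/2.6-.5),.166),unproj(p,(170+399.5/2.6-.5,180+385.5/2.6-.5),.169))
totool([.462,-.2172,.082],np.pi/2)
E
```

```text
[ 0.46362392 -0.21703676  0.166     ] [ 0.46112922 -0.21707644  0.169     ]
shift [0.0034 0.0025 0.0024]
jaw azimuth 89.95967230180548 x axis [-0.009 -0.004 -1.   ]
world yaw change 0.000703851113244891 tool x turn -0.000703851113244891
tcp [ 0.4645 -0.2196  0.0854] t 12.0833 q [-0.654  0.565  1.812 -0.013  0.769 -2.215] F [0.7 0.2 0.1] gap 84.87876171694558
```

Request:
{"op": "step_arm", "data": {
  "commands": [
    [0.002, 0.0015, 0.0024, 0],
    [0.002, 0.0015, 0.0024, 0],
    [0.002, 0.0015, 0.0024, 0]
  ]
}}

```text
t: 12.33
tcp_pos: [0.4627, -0.2169, 0.0834]
tool_rot: [-0.499, 0.503, 0.501, 0.497]
force: [0.2, -0.2, 0.3]
finger_gap: 0.996
```

Request:
{"op": "step_arm", "data": {
  "commands": [
    [0, 0, 0, 0],
    [0, 0, 0, 0],
    [0, 0, 0, 0],
    [0, 0, 0, 0],
    [0, 0, 0, 0],
    [0, 0, 0, 0],
    [0, 0, 0, 0]
  ],
  "jaw": 0.025,
  "grip_force": 30
}}

```text
t: 12.92
tcp_pos: [0.4629, -0.2172, 0.0835]
tool_rot: [-0.499, 0.503, 0.501, 0.497]
force: [-0.2, -0.1, 1.0]
finger_gap: 0.381
```

```bash
python3 - <<'E'
from h import *
totool([.462,-.2172,.082],np.pi/2)
shot('wrist','w15',(170,180,470,400),2.6)
E
```

```text
shift [ 0.0015  0.0008 -0.    ]
jaw azimuth 89.95893532652708 x axis [-0.009 -0.004 -1.   ]
world yaw change 0.0007167137583588001 tool x turn -0.0007167137583588001
tcp [ 0.4629 -0.2172  0.0835] t 12.9167 q [-0.652  0.566  1.819 -0.013  0.761 -2.212] F [-0.2 -0.1  1. ] gap 32.50133138756056
```

View pics/w15.png

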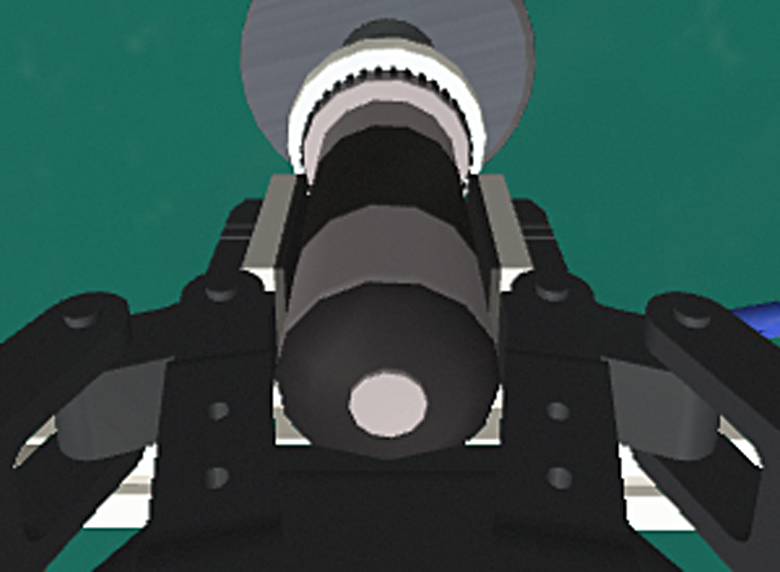

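The scope is gripped (gap 32.5 mm on the 33 mm barrel). I'll draw it straight up.

Request:
{"op": "step_arm", "data": {
  "commands": [
    [-0.01, 0, 0, 0],
    [-0.03, 0, 0, 0],
    [-0.05, -0.0005, 0, 0],
    [-0.07, -0.0006, 0, 0],
    [-0.08, -0.0007, 0, 0],
    [-0.08, -0.0007, 0, 0],
    [-0.08, -0.0007, 0, 0]
  ],
  "grip_force": 40
}}

```text
t: 13.55
tcp_pos: [0.4642, -0.2167, 0.1638]
tool_rot: [-0.499, 0.503, 0.501, 0.497]
force: [0.7, 0.7, -1.1]
finger_gap: 0.373
```

```bash
python3 - <<'E'
from h import *
totool([.408,-.217,.163],np.pi/2)
shot('side','s16',(320,110,420,230),5)
shot('wrist','w16',(170,100,470,400),2)
E
```

```text
shift [ 0.0012  0.0562 -0.0004]
jaw azimuth 89.96830911555689 x axis [-0.008 -0.005 -1.   ]
world yaw change 0.0005531102764013696 tool x turn -0.0005531102764013696
tcp [ 0.4642 -0.2167  0.1638] t 13.55 q [-0.649  0.436  1.751 -0.011  0.958 -2.213] F [ 0.7  0.7 -1.1] gap 31.84600902263779
```

View pics/s16.png

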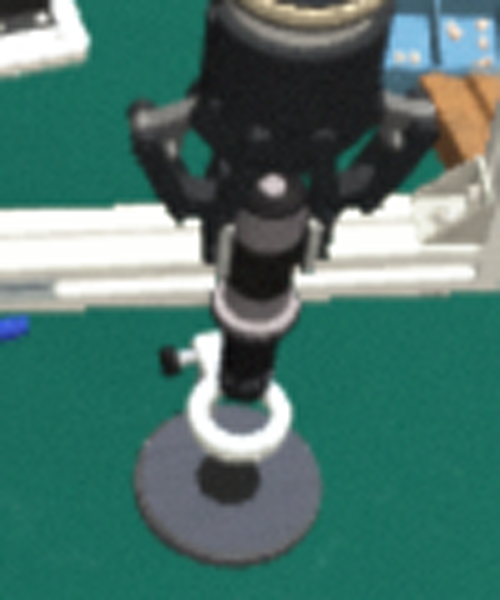

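View pics/w16.png

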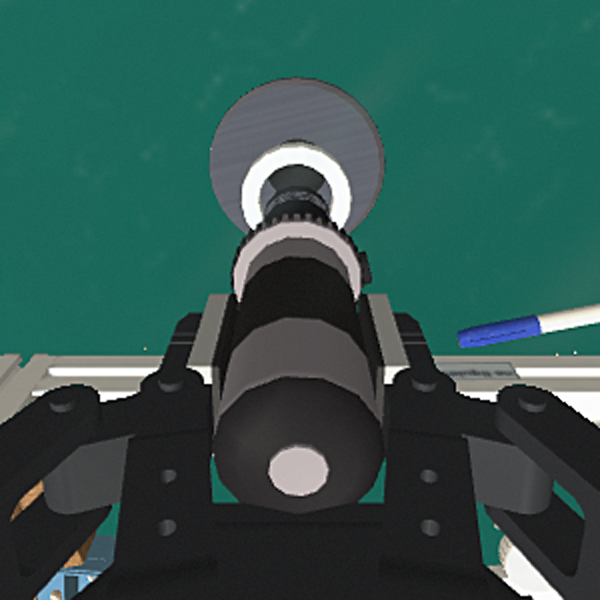

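The microscope hangs upright, lifted clear above the ring. I'll bring it in front of the fixed ring, lower its nose to ring level, and tip it against the ring edge so it pivots in the pads.

Request:
{"op": "step_arm", "data": {
  "commands": [
    [0, 0.03, 0, 0],
    [0, 0.056, 0, 0],
    [0, 0.056, 0, 0],
    [0.015, 0.056, 0, 0],
    [0.035, 0.056, 0, 0],
    [0.049, 0.056, 0, 0],
    [0.049, 0.056, 0, 0],
    [0.049, 0.056, 0, 0]
  ]
}}

```text
t: 14.32
tcp_pos: [0.4063, -0.2156, 0.113]
tool_rot: [-0.497, 0.504, 0.503, 0.497]
force: [-0.3, 0.5, -1.3]
finger_gap: 0.378
```

```bash
python3 - <<'E'
from h import *
totool([.424,-.217,.115],np.pi/2)
shot('side','s17',(320,110,420,230),5)
shot('wrist','w17',(170,100,470,400),2)
E
```

```text
shift [-0.0023 -0.0177 -0.0014]
jaw azimuth 89.95076907123352 x axis [-0.013 -0.001 -1.   ]
world yaw change 0.0008592418007897784 tool x turn -0.0008592418007897784
tcp [ 0.4063 -0.2156  0.113 ] t 14.3167 q [-0.725  0.465  1.918 -0.013  0.767 -2.285] F [-0.3  0.5 -1.3] gap 32.31724663198634
```

View pics/s17.png

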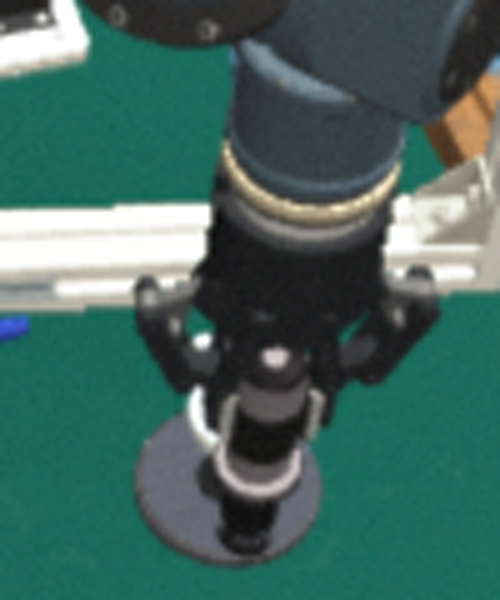

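View pics/w17.png

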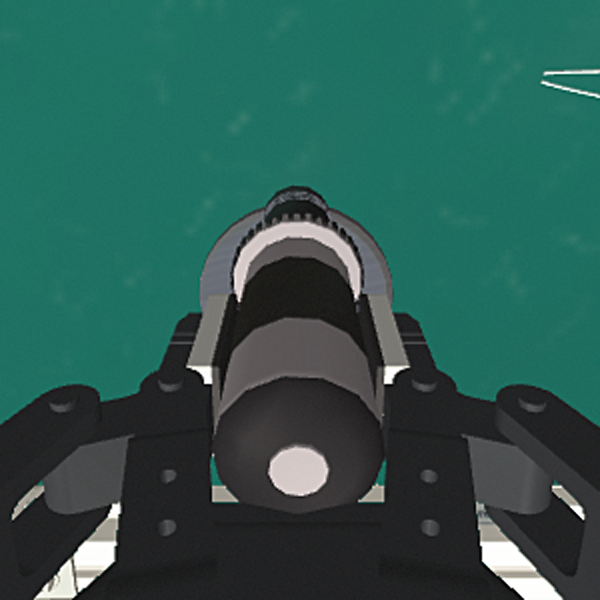

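Request:
{"op": "step_arm", "data": {
  "commands": [
    [0, -0.008, -0.0015, 0],
    [0, -0.014, -0.0015, 0],
    [0, -0.018, -0.0015, 0],
    [0, -0.022, -0.0015, 0],
    [0, -0.026, -0.0015, 0],
    [0, -0.03, -0.0015, 0],
    [0, -0.034, -0.0015, 0],
    [0, -0.036, -0.0015, 0]
  ],
  "grip_force": 20
}}

```text
t: 15.08
tcp_pos: [0.4423, -0.2182, 0.1142]
tool_rot: [-0.498, 0.504, 0.503, 0.495]
force: [-5.0, -2.1, -0.1]
finger_gap: 0.376
```

```bash
python3 - <<'E'
from h import *
totool([.424,-.217,.115],np.pi/2)
shot('wrist','w18',(170,100,470,400),2)
E
```

```text
shift [-0.0006  0.0183  0.0012]
jaw azimuth 90.08997822933377 x axis [-0.014 -0.004 -1.   ]
world yaw change -0.0015704163569887353 tool x turn 0.0015704163569887353
tcp [ 0.4423 -0.2182  0.1142] t 15.0833 q [-0.677  0.496  1.838 -0.016  0.816 -2.239] F [-5.  -2.1 -0.1] gap 32.09532328890302
```

View pics/w18.png

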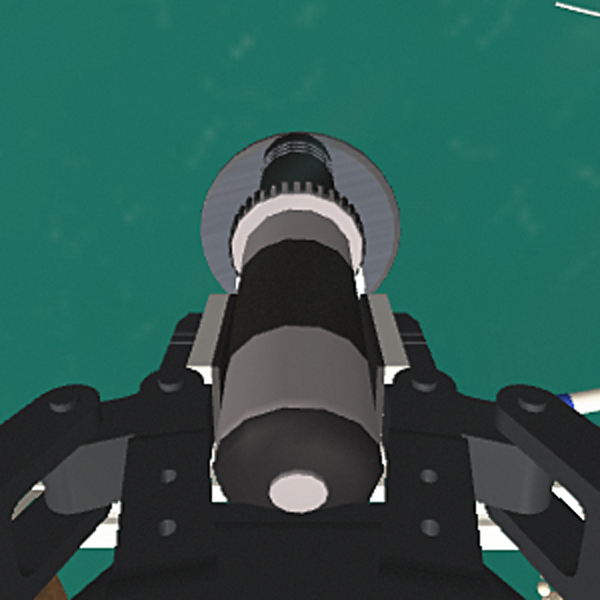

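The nose is held at the ring and the scope is pivoting in the pads, at only 5 N. I'll continue.

Request:
{"op": "step_arm", "data": {
  "commands": [
    [0, -0.006, 0, 0],
    [0, -0.012, 0, 0],
    [0, -0.018, 0, 0],
    [0, -0.023, 0, 0],
    [0, -0.028, 0, 0],
    [0, -0.032, 0, 0],
    [0, -0.036, 0, 0],
    [0, -0.036, 0, 0]
  ]
}}

```text
t: 15.8
tcp_pos: [0.4766, -0.2168, 0.1131]
tool_rot: [-0.496, 0.504, 0.505, 0.494]
force: [-3.9, 0.3, -0.8]
finger_gap: 0.377
```

```bash
python3 - <<'E'
from h import *
totool([.424,-.217,.115],np.pi/2)
shot('wrist','w19',(170,50,470,400),1.7)
shot('side','s19',(320,110,420,230),5)
E
```

```text
shift [-0.0009  0.0526 -0.0001]
jaw azimuth 90.16526927824603 x axis [-0.019 -0.001 -1.   ]
world yaw change -0.002884493057787818 tool x turn 0.002884493057787818
tcp [ 0.4766 -0.2168  0.1131] t 15.8 q [-0.633  0.532  1.759 -0.016  0.866 -2.196] F [-3.9  0.3 -0.8] gap 32.190294759271936
```

View pics/w19.png

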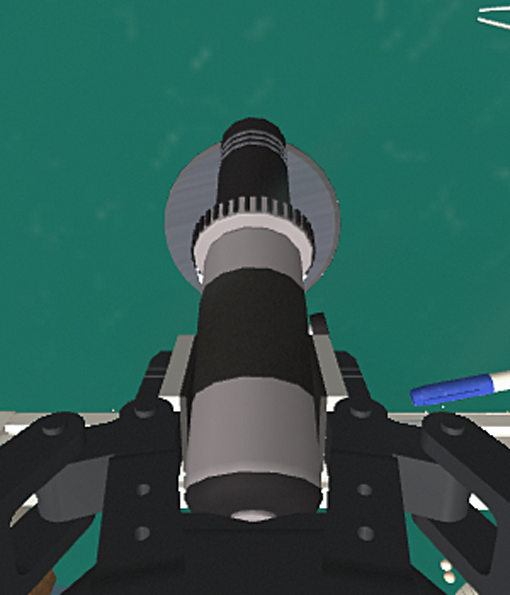

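View pics/s19.png

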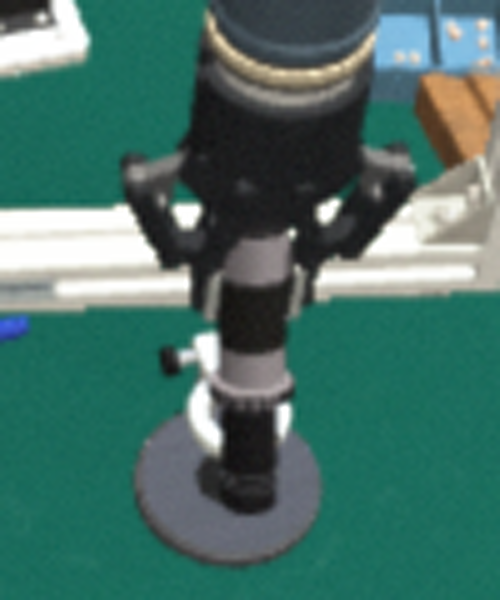

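The scope leans about 30–34° now (lens end at full-image row 119, collar widest near row 197). I'll push another 10 mm.

Request:
{"op": "step_arm", "data": {
  "commands": [
    [0, -0.004, 0, 0],
    [0, -0.008, 0, 0],
    [0, -0.011, 0, 0],
    [0, -0.011, 0, 0],
    [0, -0.011, 0, 0]
  ]
}}

```text
t: 16.32
tcp_pos: [0.4869, -0.2164, 0.113]
tool_rot: [-0.496, 0.504, 0.505, 0.494]
force: [-4.0, 0.8, 0.2]
finger_gap: 0.377
```

```bash
python3 - <<'E'
from h import *
totool([.424,-.217,.115],np.pi/2)
shot('wrist','w20',(220,90,420,370),2.1)
shot('side','s20')
E
```

```text
shift [-0.0007  0.063  -0.0004]
jaw azimuth 90.14597547244797 x axis [-0.02  -0.001 -1.   ]
world yaw change -0.002547752621371302 tool x turn 0.002547752621371302
tcp [ 0.4869 -0.2164  0.113 ] t 16.3167 q [-0.621  0.542  1.736 -0.016  0.88  -2.184] F [-4.   0.8  0.2] gap 32.212674052830735
```

View pics/w20.png

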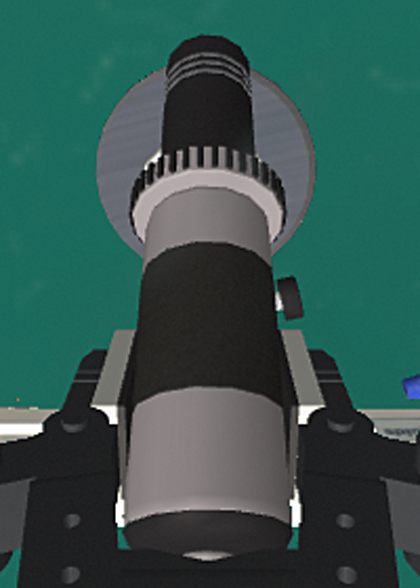

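```bash
cat > tilt.py <<'E'
from h import *
ph=np.linspace(0,2*np.pi,181)
def fitscope(p,tcp,rot,obs,free_py=True):
    # obs: dict minrow0 (lens end), colw (full width px), arc165, arc205 rows (z=69), nosew=(row,width), barw=(row,width), uc
    r=R.from_quat(rot)
    def pr(v,z,rad):
        X,Y,th=v[:3]
        u=np.array([-np.cos(th),-np.sin(th),0]); # lens->top in tool frame (tool x down); top leans to -y
        e1=np.array([-np.sin(th),np.cos(th),0]);e2=np.array([0,0,1.])
        P=np.array([X,Y,0.])+u*z+rad*(np.cos(ph)[:,None]*e1+np.sin(ph)[:,None]*e2)
        return proj(p,tcp+r.apply(P))
    def width(v,row,z0,z1,rad):
        q=np.vstack([pr(v,z,rad) for z in np.linspace(z0,z1,25)])
        # convex hull width at row
        h=cv2.convexHull(q.astype(np.float32))[:,0,:]
        xs=[]
        for a,b in zip(h,np.roll(h,-1,0)):
            if (a[1]-row)*(b[1]-row)<0: xs.append(a[0]+(b[0]-a[0])*(row-a[1])/(b[1]-a[1]))
        return max(xs)-min(xs) if len(xs)>1 else 0
    def f(v):
        o=[]
        o.append(pr(v,0,.0135)[:,1].min()-obs['minrow0'])
        c=np.vstack([pr(v,.06,.0205),pr(v,.069,.0205)])
        o.append((c[:,0].max()-c[:,0].min()-obs['colw']))
        o.append(pr(v,.069,.0165)[:,1].min()-obs['arc165'])
        o.append(pr(v,.069,.0205)[:,1].min()-obs['arc205'])
        if 'nosew' in obs:o.append(width(v,obs['nosew'][0],0,.06,.014)-obs['nosew'][1])
        if 'barw' in obs:o.append(width(v,obs['barw'][0],.069,.147,.0165)-obs['barw'][1])
        return o
    rr=least_squares(f,[.04,.06,np.radians(35)],x_scale=[.01,.01,.1],diff_step=1e-4)
    return rr.x,np.array(f(rr.x)),pr
E
python3 - <<'E'
from tilt import *
im,p=load('w20');s=telemetry.sense()
C=lambda v:90+(v+.5)/2.1-.5
obs=dict(minrow0=C(37),colw=157/2.1,arc165=C(187),arc205=C(168),nosew=(C(125),92.5/2.1),barw=(C(480),163/2.1))
v,res,pr=fitscope(p,s['tcp_pos'],s['tool_rot'],obs)
r=R.from_quat(s['tool_rot'])
u=r.apply([-np.cos(v[2]),-np.sin(v[2]),0])
print(v[:2],'theta tool',np.degrees(v[2]),'res',np.round(res,2),'world tilt',np.degrees(np.arccos(u[2])),u)
th=v[2]
zp=(v[1])/np.sin(th);print('grip at scope z',zp,'d',-(v[0]-zp*np.cos(th)))
E
```

```text
[0.04682209 0.06842809] theta tool 33.37066116391054 res [-0.6  -1.46 -1.44  2.09 -0.72  1.51] world tilt 34.48420882309501 [0.5661761  0.00183575 0.82428226]
grip at scope z 0.12440267571369205 d 0.05707027547097318
```

```bash
cat >> tilt.py <<'E'
def fitpivot(p,tcp,rot,obs):
    v0,res,pr=fitscope(p,tcp,rot,obs)
    r=R.from_quat(rot)
    def conv(w):
        th,d,dy=w;L=.0695+d
        return np.array([-d+L*np.cos(th),dy+L*np.sin(th),th])
    def f(w):
        v=conv(w)
        c=np.vstack([pr(v,.06,.0205),pr(v,.069,.0205)])
        return [pr(v,0,.0135)[:,1].min()-obs['minrow0'],.5*(c[:,0].max()-c[:,0].min()-obs['colw']),
          pr(v,.069,.0165)[:,1].min()-obs['arc165'],pr(v,.069,.0205)[:,1].min()-obs['arc205'],(w[1]-.043)/.003,w[2]/.001]
    w=least_squares(f,[.6,.043,0],x_scale=[.1,.01,.001]).x
    v=conv(w);u=r.apply([-np.cos(v[2]),-np.sin(v[2]),0]);lens=tcp+r.apply([v[0],v[1],0])
    return w,np.array(f(w)),v,lens,u
E
python3 - <<'E'
from tilt import *
im,p=load('w20');s=telemetry.sense()
C=lambda v:90+(v+.5)/2.1-.5
obs=dict(minrow0=C(37),colw=157/2.1,arc165=C(187),arc205=C(168))
w,res,v,lens,u=fitpivot(p,s['tcp_pos'],s['tool_rot'],obs)
print(np.degrees(w[0]),w[1:],np.round(res,2),v,lens,'tilt',np.degrees(np.arccos(u[2])))
# overlay
pr=fitscope(p,s['tcp_pos'],s['tool_rot'],obs)[2]
o=im.copy()
for z,rad in((0,.014),(.06,.014),(.06,.0205),(.069,.0205),(.069,.0165),(.147,.0165)):
    cv2.polylines(o,[np.round(pr(v,z,rad)*8).astype(int)],True,(0,0,255),1,cv2.LINE_AA,3)
cv2.imwrite('pics/o20.png',cv2.resize(o[90:370,220:420],None,fx=2.1,fy=2.1,interpolation=cv2.INTER_CUBIC))
ims,ps=load('s20')
r=R.from_quat(s['tool_rot'])
for z,rad in((0,.014),(.06,.0205),(.069,.0205),(.147,.0165)):
    ph_=np.linspace(0,6.283,60);uu=np.array([-np.cos(v[2]),-np.sin(v[2]),0]);e1=np.array([-np.sin(v[2]),np.cos(v[2]),0])
    P=np.array([v[0],v[1],0])+uu*z+rad*(np.cos(ph_)[:,None]*e1+np.sin(ph_)[:,None]*np.array([0,0,1]))
    cv2.polylines(ims,[np.round(proj(ps,s['tcp_pos']+r.apply(P))*8).astype(int)],True,(0,0,255),1,cv2.LINE_AA,3)
cv2.imwrite('pics/os20.png',cv2.resize(ims[130:230,320:420],None,fx=5,fy=5,interpolation=cv2.INTER_CUBIC))
E
```

```text
33.8298972601079 [0.05052138 0.00152698] [-0.34 -1.32 -1.34  2.34  2.51  1.53] [0.04917967 0.06834638 0.59044309] [ 0.4176888  -0.21663635  0.06521615] tilt 34.94344465406062
```

View pics/o20.png

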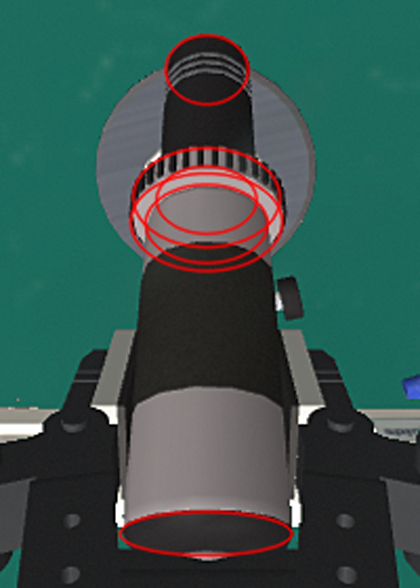

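View pics/os20.png

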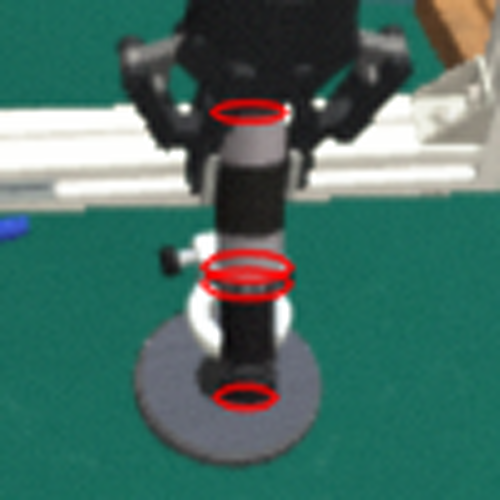

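Overlay fits the outline: tilt now about 35–37°. I'll push slightly further and lower.

Request:
{"op": "step_arm", "data": {
  "commands": [
    [0.002, -0.003, 0, 0],
    [0.004, -0.006, 0, 0],
    [0.005, -0.008, 0, 0],
    [0.005, -0.008, 0, 0],
    [0.005, -0.008, 0, 0]
  ]
}}

```text
t: 16.83
tcp_pos: [0.4953, -0.2165, 0.1079]
tool_rot: [-0.496, 0.504, 0.505, 0.494]
force: [-3.0, 0.5, 0.6]
finger_gap: 0.379
```

```bash
python3 - <<'E'
from h import *
totool([.424,-.217,.115],np.pi/2)
shot('wrist','w21',(220,90,420,370),2.1)
E
```

```text
shift [-0.0057  0.0714 -0.0003]
jaw azimuth 90.14142772643297 x axis [-0.019 -0.001 -1.   ]
world yaw change -0.0024683794798650016 tool x turn 0.0024683794798650016
tcp [ 0.4953 -0.2165  0.1079] t 16.8333 q [-0.612  0.558  1.721 -0.015  0.878 -2.175] F [-3.   0.5  0.6] gap 32.37567685781256
```

View pics/w21.png

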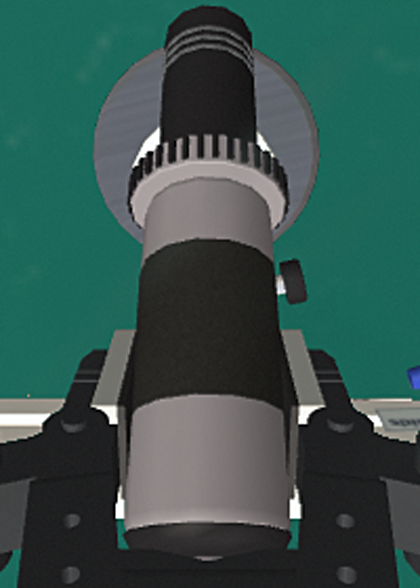

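```bash
cat >> tilt.py <<'E'
def overlay(im,p,tcp,rot,v,name,pr,crop=(220,60,420,370),sc=1.9):
    o=im.copy()
    for z,rad in((0,.014),(.06,.014),(.06,.0205),(.069,.0205),(.069,.0165),(.147,.0165)):
        cv2.polylines(o,[np.round(pr(v,z,rad)*8).astype(int)],True,(0,0,255),1,cv2.LINE_AA,3)
    cv2.imwrite('pics/'+name+'.png',cv2.resize(o[crop[1]:crop[3],crop[0]:crop[2]],None,fx=sc,fy=sc,interpolation=cv2.INTER_CUBIC))
E
python3 - <<'E'
from tilt import *
im,p=load('w21');s=telemetry.sense()
C=lambda v:90+(v+.5)/2.1-.5
obs=dict(minrow0=C(7),colw=159/2.1,arc165=C(178),arc205=C(158))
obs2=dict(obs,nosew=(C(110),94/2.1),barw=(C(490),165/2.1))
v0,res0,pr=fitscope(p,s['tcp_pos'],s['tool_rot'],obs2);print(v0,np.degrees(v0[2]),np.round(res0,2))
w,res,v,lens,u=fitpivot(p,s['tcp_pos'],s['tool_rot'],obs)
print(np.degrees(w[0]),w[1:],np.round(res,2),v,lens,'tilt',np.degrees(np.arccos(u[2])))
overlay(im,p,s['tcp_pos'],s['tool_rot'],v,'o21',pr)
E
```

```text
[0.04092447 0.07731417 0.66862786] 38.309554481976974 [-0.04 -0.73 -2.06  2.19  0.45  0.61]
39.07180008163172 [0.0512715  0.00149768] [-0.23 -0.86 -1.77  2.64  2.76  1.5 ] [0.04249026 0.07761921 0.68193156] [ 0.41687799 -0.21675918  0.06693142] tilt 40.14514079068745
```

View pics/o21.png

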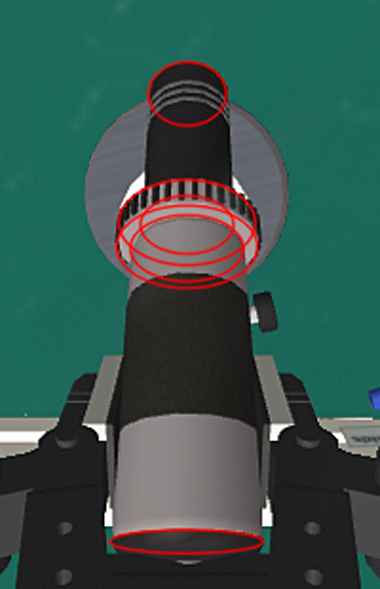

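About 40° reached (fits 38.3 and 39.1° in the tool frame; the second comes to 40.1° from upright). I'll firm up the grip and lift off the ring.

Request:
{"op": "step_arm", "data": {
  "commands": [
    [0, 0, 0, 0],
    [0, 0, 0, 0],
    [-0.01, 0.001, 0, 0],
    [-0.03, 0.001, 0, 0],
    [-0.06, 0.001, 0, 0],
    [-0.09, 0.001, 0, 0],
    [-0.09, 0.001, 0, 0]
  ],
  "grip_force": 70
}}

```text
t: 17.47
tcp_pos: [0.5021, -0.2198, 0.205]
tool_rot: [-0.503, 0.503, 0.499, 0.496]
force: [0.3, -0.5, -0.6]
finger_gap: 0.368
```

```bash
python3 - <<'E'
from h import *
totool([.45,.12,.19],0)
shot('wrist','w22',(220,60,420,370),1.9)
shot('side','s22',(300,90,420,230),4)
E
```

```text
shift [0.0116 0.0513 0.34  ]
jaw azimuth 90.12398267733302 x axis [-0.002 -0.01  -1.   ]
world yaw change 1.5686324208599975 tool x turn -1.5686324208599975
tcp [ 0.5021 -0.2198  0.205 ] t 17.4667 q [-0.611  0.422  1.627 -0.011  1.088 -2.178] F [ 0.3 -0.5 -0.6] gap 31.38979224556876
```

View pics/w22.png

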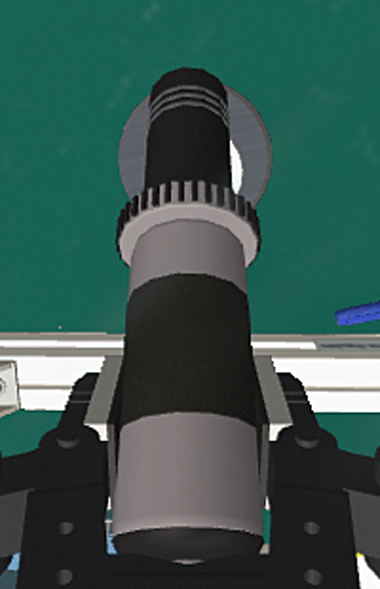

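View pics/s22.png

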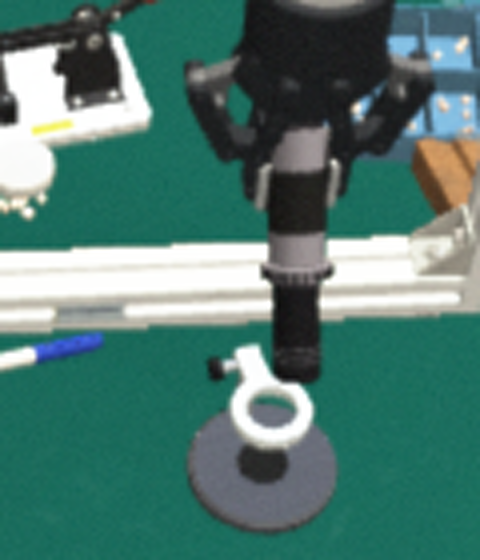

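```bash
python3 - <<'E'
from tilt import *
im,p=load('w22');s=telemetry.sense()
C=lambda v:60+(v+.5)/1.9-.5
obs=dict(minrow0=C(68),colw=143.5/1.9,arc165=C(219),arc205=C(200))
w,res,v,lens,u=fitpivot(p,s['tcp_pos'],s['tool_rot'],obs)
pr=fitscope(p,s['tcp_pos'],s['tool_rot'],obs)[2]
print(s['tcp_pos'],np.degrees(w[0]),w[1:],np.round(res,2),v,lens,'tilt',np.degrees(np.arccos(u[2])))
overlay(im,p,s['tcp_pos'],s['tool_rot'],v,'o22',pr)
E
```

```text
[ 0.49862861 -0.21768926  0.20039247] 38.38668417054159 [0.04646657 0.00048726] [-0.11 -2.06 -2.42  2.64  1.16  0.49] [0.04443241 0.07249852 0.66997403] [ 0.42564114 -0.21806236  0.15676948] tilt 39.02465602978239
```

View pics/o22.png

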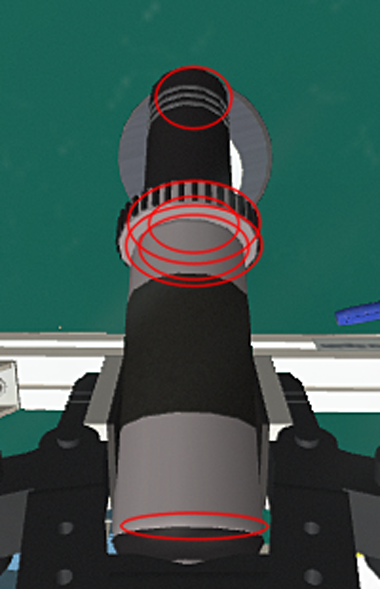

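```bash
python3 - <<'E'
from tilt import *
im,p=load('w22')
tcp=np.array([.5021,-.2198,.2050]);rot=[-.503,.503,.499,.496]
C=lambda v:60+(v+.5)/1.9-.5
obs=dict(minrow0=C(68),colw=143.5/1.9,arc165=C(219),arc205=C(200))
w,res,v,lens,u=fitpivot(p,tcp,rot,obs)
print(np.degrees(w[0]),w[1:],np.round(res,2),v,lens,'tilt',np.degrees(np.arccos(u[2])))
totool([.45,.12,.19],0)
E
```

```text
37.959553948408534 [0.05159279 0.00159283] [-0.26 -0.94 -1.93  2.88  2.86  1.59] [0.04388223 0.07607762 0.6625192 ] [ 0.42589221 -0.2205095   0.16134998] tilt 38.13671183830758
shift [0.0093 0.0478 0.3378]
jaw azimuth 90.12481573728779 x axis [-0.011 -0.005 -1.   ]
world yaw change 1.5686178812209204 tool x turn -1.5686178812209204
tcp [ 0.4986 -0.2177  0.2004] t 17.5667 q [-0.611  0.427  1.634 -0.012  1.087 -2.178] F [ 0.5 -0.2 -1.1] gap 31.566761902814793
```

Request:
{"op": "step_arm", "data": {
  "commands": [
    [0, 0.01, 0.02, 0.1],
    [0, 0.02, 0.05, 0.22],
    [0, 0.03, 0.085, 0.34],
    [0, 0.035, 0.12, 0.46],
    [0, 0.04, 0.155, 0.58],
    [0, 0.045, 0.19, 0.7],
    [0, 0.05, 0.22, 0.82],
    [0, 0.05, 0.24, 0.92]
  ]
}}

```text
t: 18.23
tcp_pos: [0.4461, 0.0251, 0.1988]
tool_rot: [-0.225, 0.675, 0.226, 0.665]
force: [0.2, -0.5, -1.6]
finger_gap: 0.374
```

```bash
python3 - <<'E'
from h import *
totool([.455,.11,.17],0)
E
```

```text
shift [0.0284 0.0622 0.0588]
jaw azimuth 37.13727828620051 x axis [-0.013 -0.003 -1.   ]
world yaw change -0.648167781323596 tool x turn 0.648167781323596
tcp [0.4461 0.0251 0.1988] t 18.2333 q [-0.191  0.303  1.858 -0.007  0.993 -0.835] F [ 0.2 -0.5 -1.6] gap 31.94686887384399
```

Request:
{"op": "step_arm", "data": {
  "commands": [
    [0.005, 0.015, 0.015, 0.12],
    [0.01, 0.03, 0.03, 0.24],
    [0.02, 0.045, 0.045, 0.36],
    [0.028, 0.055, 0.06, 0.48],
    [0.028, 0.059, 0.062, 0.6],
    [0.028, 0.059, 0.062, 0.65],
    [0.028, 0.059, 0.062, 0.65],
    [0.028, 0.059, 0.062, 0.65]
  ]
}}

```text
t: 18.9
tcp_pos: [0.4594, 0.1097, 0.1696]
tool_rot: [-0.001, 0.712, -0.001, 0.702]
force: [-0.1, -0.5, -1.4]
finger_gap: 0.376
```

Request:
{"op": "step_arm", "data": {
  "commands": [
    [0, 0, 0, 0],
    [0, 0, 0, 0],
    [0, 0, 0, 0]
  ]
}}

```text
t: 19.15
tcp_pos: [0.4594, 0.1094, 0.1695]
tool_rot: [-0.001, 0.712, -0.001, 0.702]
force: [0.4, 0.0, -1.6]
finger_gap: 0.372
```

```bash
python3 - <<'E'
from h import *
s=telemetry.sense();np.save('pics/s23.npy',np.r_[s['tcp_pos'],s['tool_rot']])
totool([.468,.163,.111],0)
shot('wrist','w23')
shot('side','s23',(130,90,330,250),4)
totool([.468,.163,.111],0)
E
```

```text
shift [0.0582 0.0537 0.0094]
jaw azimuth -0.024129242417415882 x axis [-0.014 -0.003 -1.   ]
world yaw change 0.00042113472619575987 tool x turn -0.00042113472619575987
tcp [0.4594 0.1094 0.1695] t 19.15 q [-1.000e-03  3.820e-01  1.833e+00 -3.000e-03  9.400e-01  1.000e-03] F [ 0.4  0.  -1.6] gap 31.797738567556408
shift [0.0584 0.0537 0.0093]
jaw azimuth -0.03012963351426574 x axis [-0.014 -0.003 -1.   ]
world yaw change 0.0005258613072431917 tool x turn -0.0005258613072431917
tcp [0.4594 0.1095 0.1696] t 19.25 q [-1.000e-03  3.820e-01  1.833e+00 -3.000e-03  9.400e-01  1.000e-03] F [ 0.4  0.9 -1.7] gap 31.830834017285774
```

View pics/w23.png

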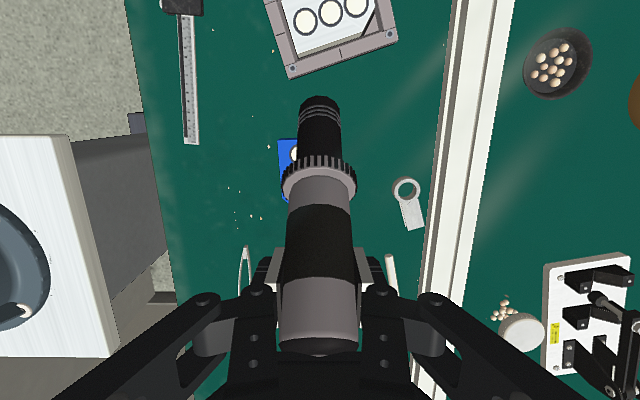

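View pics/s23.png

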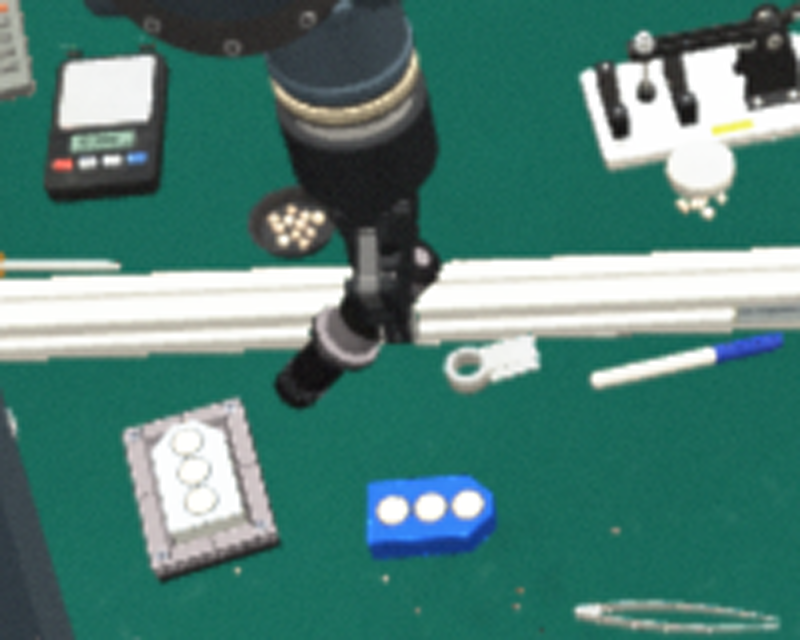

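```bash
python3 - <<'E'
from h import *
im,p=load('s23')
cv2.imwrite('pics/s23c.png',cv2.resize(im[155:200,190:240],None,fx=12,fy=12,interpolation=cv2.INTER_CUBIC))
im,p=load('w23')
cv2.imwrite('pics/w23c.png',cv2.resize(im[85:215,260:380],None,fx=4.5,fy=4.5,interpolation=cv2.INTER_CUBIC))
E
```

```text
(no output)
```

View pics/s23c.png

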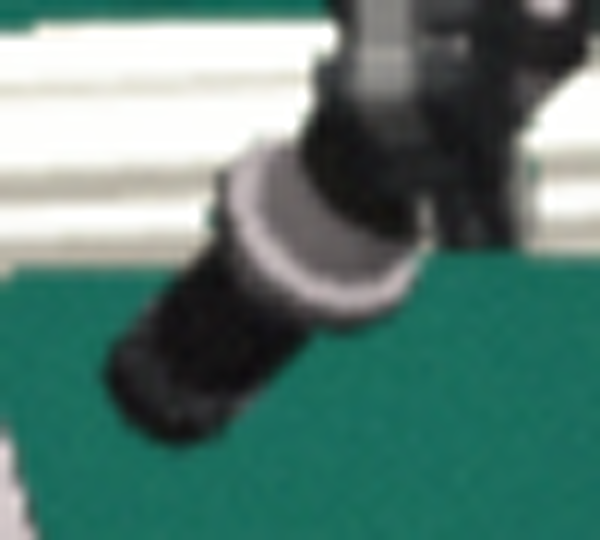

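View pics/w23c.png

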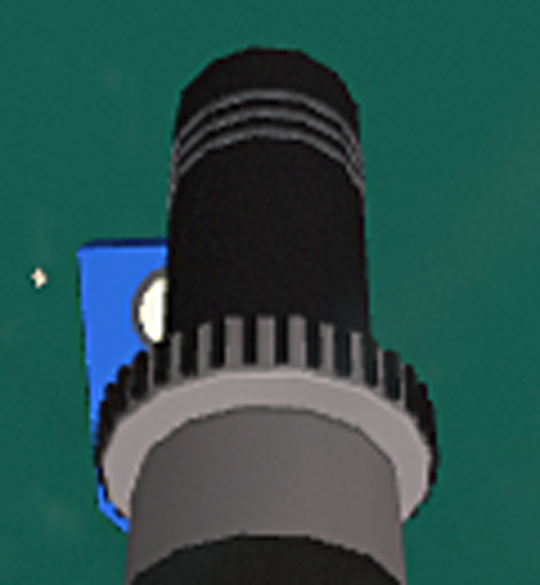

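```bash
cat > f5.py <<'E'
from tilt import *
def circ(lens,u,z,rad,n=120):
    a=np.cross(u,[0.3,0.9,0.1]);a/=np.linalg.norm(a);b=np.cross(u,a);t=np.linspace(0,2*np.pi,n)
    return lens+u*z+rad*(np.cos(t)[:,None]*a+np.sin(t)[:,None]*b)
def dirv(tl,az): return np.array([np.sin(tl)*np.cos(az),np.sin(tl)*np.sin(az),np.cos(tl)])
def solve(pw,ow,ps,os_,x0,ww=1,ws=1,bias=False):
    def f(v):
        L=v[:3];u=dirv(v[3],v[4]);o=[]
        if ow:
            c0=proj(pw,circ(L,u,0,.0135));c6=proj(pw,circ(L,u,.06,.0205));c9=proj(pw,circ(L,u,.069,.0205));b9=proj(pw,circ(L,u,.069,.0165))
            cc=np.vstack([c6,c9])
            o+=[ww*(c0[:,1].min()-ow['end']),ww*(c6[:,1].min()-ow['teeth']),ww*(c9[:,1].min()-ow['beige']),ww*(b9[:,1].min()-ow['bar']),
                ww*(cc[:,0].min()-ow['cl']),ww*(cc[:,0].max()-ow['cr']),ww*(c0[:,0].mean()-ow['uend'])]
        if os_:
            d0=proj(ps,circ(L,u,0,.0135));
            c=np.vstack([proj(ps,circ(L,u,.06,.0205)),proj(ps,circ(L,u,.069,.0205))])
            o+=[ws*(d0[:,0].min()-os_['left']),ws*(d0[:,1].max()-os_['low']),ws*(c[:,1].max()-os_['collow']),ws*(c[:,0].max()-os_['colright'])]
            # nose edges: signed distance of hull to given points
            h=cv2.convexHull(np.vstack([proj(ps,circ(L,u,z,.014)) for z in(.002,.058)]).astype(np.float32))
            for q in os_['edge']: o.append(ws*cv2.pointPolygonTest(h,(float(q[0]),float(q[1])),True))
        return np.array(o)
    rr=least_squares(f,x0,x_scale=[.01,.01,.01,.1,.1],diff_step=1e-5)
    return rr.x,f(rr.x)
E
python3 - <<'E'
from f5 import *
iw,pw=load('w23');is_,ps=load('s23')
st=np.load('pics/s23.npy')
W=lambda v:85+(v+.5)/4.5-.5
WU=lambda u:260+(u+.5)/4.5-.5
ow=dict(end=W(47),teeth=W(317),beige=W(365),bar=W(405),cl=WU(95),cr=WU(437),uend=WU(268))
S=lambda c:np.array([190+(c[0]+.5)/12-.5,155+(c[1]+.5)/12-.5])
os_=dict(left=S((108,0))[0],low=S((0,442))[1],collow=S((0,325))[1],colright=S((424,0))[0],edge=[S(c) for c in[(190,265),(140,320),(290,360),(250,400)]])
x0=[.46,.185,.127,.67,-1.57]
for nm,a,b in(('both',ow,os_),('wrist',ow,None),('side',None,os_)):
    x,r=solve(pw,a,ps,b,x0);print(nm,np.round(x[:3],4),np.degrees(x[3:]),np.round(r,1))
    L=x[:3];u=dirv(x[3],x[4]);rt=R.from_quat(st[3:]);print('  lens tool',np.round(rt.inv().apply(L-st[:3]),4),'u tool',np.round(rt.inv().apply(u),3),'barrel axis z=112 tool',np.round(rt.inv().apply(L+.112*u-st[:3]),4))
    for im,p,n,box,sc in((iw,pw,'w',(260,60,380,370),1.9),(is_,ps,'s',(190,130,250,200),9)):
        o=cv2.resize(im[box[1]:box[3],box[0]:box[2]],None,fx=sc,fy=sc,interpolation=cv2.INTER_CUBIC)
        for z,rad in((0,.014),(.06,.014),(.06,.0205),(.069,.0205),(.069,.0165),(.147,.0165)):
            q=(proj(p,circ(L,u,z,rad))-[box[0],box[1]]+.5)*sc-.5
            cv2.polylines(o,[np.round(q*8).astype(int)],True,(0,0,255),1,cv2.LINE_AA,3)
        cv2.imwrite(f'pics/o23{nm}{n}.png',o)
E
python3 -c "
import cv2,numpy as np
a=[cv2.imread(f'pics/o23{m}s.png') for m in('both','wrist')]
b=[cv2.imread(f'pics/o23{m}w.png') for m in('both','wrist')]
a=[cv2.resize(x,(394,460)) for x in a]
cv2.imwrite('pics/cmp_s.png',np.hstack(a)); cv2.imwrite('pics/cmp_w.png',np.hstack(b))"
```

```text
both [0.4596 0.1854 0.1288] [ 36.601259   -89.55660435] [ 0.6 -0.6  1.9 -1.5  0.2 -0.2  0.  -0.6  0.6  0.4 -0.6  0.7  0.6 -0.2
  0.1]Traceback (most recent call last):
  File "<stdin>", line 12, in <module>
  File "scipy/spatial/transform/_rotation.pyx", line 1012, in scipy.spatial.transform._rotation.Rotation.from_quat
  File "scipy/spatial/transform/_rotation.pyx", line 850, in scipy.spatial.transform._rotation.Rotation.__init__
ValueError: Expected `quat` to have shape (4,) or (N, 4), got (397, 640, 3).
[ WARN:0@0.019] global loadsave.cpp:275 findDecoder imread_('pics/o23boths.png'): can't open/read file: check file path/integrity
[ WARN:0@0.019] global loadsave.cpp:275 findDecoder imread_('pics/o23wrists.png'): can't open/read file: check file path/integrity
[ WARN:0@0.019] global loadsave.cpp:275 findDecoder imread_('pics/o23bothw.png'): can't open/read file: check file path/integrity
[ WARN:0@0.019] global loadsave.cpp:275 findDecoder imread_('pics/o23wristw.png'): can't open/read file: check file path/integrity
Traceback (most recent call last):
cv2.error: OpenCV(4.12.0) /io/opencv/modules/imgproc/src/resize.cpp:4208: error: (-215:Assertion failed) !ssize.empty() in function 'resize'
```

```bash
cat > go23.py <<'E'
from f5 import *
iw,pw=load('w23');is_,ps=load('s23')
s=telemetry.sense();st=np.r_[s['tcp_pos'],s['tool_rot']]
W=lambda v:85+(v+.5)/4.5-.5
WU=lambda u:260+(u+.5)/4.5-.5
ow=dict(end=W(47),teeth=W(317),beige=W(365),bar=W(405),cl=WU(95),cr=WU(437),uend=WU(268))
S=lambda c:np.array([190+(c[0]+.5)/12-.5,155+(c[1]+.5)/12-.5])
os_=dict(left=S((108,0))[0],low=S((0,442))[1],collow=S((0,325))[1],colright=S((424,0))[0],edge=[S(c) for c in[(190,265),(140,320),(290,360),(250,400)]])
x0=[.46,.185,.127,.67,-1.57]
for nm,a,b in(('both',ow,os_),('wrist',ow,None),('side',None,os_)):
    x,r=solve(pw,a,ps,b,x0);print(nm,np.round(x[:3],4),np.degrees(x[3:]),np.round(r,1))
    L=x[:3];u=dirv(x[3],x[4]);rt=R.from_quat(st[3:]);print('  lens tool',np.round(rt.inv().apply(L-st[:3]),4),'u tool',np.round(rt.inv().apply(u),3),'barrel axis z=112 tool',np.round(rt.inv().apply(L+.112*u-st[:3]),4))
    for im,p,n,box,sc in((iw,pw,'w',(260,60,380,370),1.9),(is_,ps,'s',(190,130,250,200),9)):
        o=cv2.resize(im[box[1]:box[3],box[0]:box[2]],None,fx=sc,fy=sc,interpolation=cv2.INTER_CUBIC)
        for z,rad in((0,.014),(.06,.014),(.06,.0205),(.069,.0205),(.069,.0165),(.147,.0165)):
            q=(proj(p,circ(L,u,z,rad))-[box[0],box[1]]+.5)*sc-.5
            cv2.polylines(o,[np.round(q*8).astype(int)],True,(0,0,255),1,cv2.LINE_AA,3)
        cv2.imwrite(f'pics/o23{nm}{n}.png',o)
a=[cv2.resize(cv2.imread(f'pics/o23{m}s.png'),(394,460)) for m in('both','wrist')]
b=[cv2.imread(f'pics/o23{m}w.png') for m in('both','wrist')]
cv2.imwrite('pics/cmp_s.png',np.hstack(a)); cv2.imwrite('pics/cmp_w.png',np.hstack(b))
E
python3 go23.py
```

```text
both [0.4596 0.1854 0.1288] [ 36.601259   -89.55660435] [ 0.6 -0.6  1.9 -1.5  0.2 -0.2  0.  -0.6  0.6  0.4 -0.6  0.7  0.6 -0.2
  0.1]
  lens tool [0.0406 0.0761 0.0006] u tool [-0.801 -0.598 -0.006] barrel axis z=112 tool [-0.0491  0.0091 -0.    ]
wrist [0.4596 0.1856 0.1301] [ 36.5592855  -89.54155517] [ 0.2 -0.7  1.9 -1.4 -0.1  0.1  0. ]
  lens tool [0.0393 0.0763 0.0006] u tool [-0.802 -0.598 -0.006] barrel axis z=112 tool [-0.0505  0.0093 -0.    ]
side [0.4921 0.1961 0.0853] [ 40.17563684 -86.04365478] [ 0.1  0.1 -0.  -0.  -0.1  0.1 -0.  -0. ]
  lens tool [0.0836 0.0869 0.0337] u tool [-0.763 -0.646  0.034] barrel axis z=112 tool [-0.0018  0.0146  0.0376]
```

View pics/cmp_s.png

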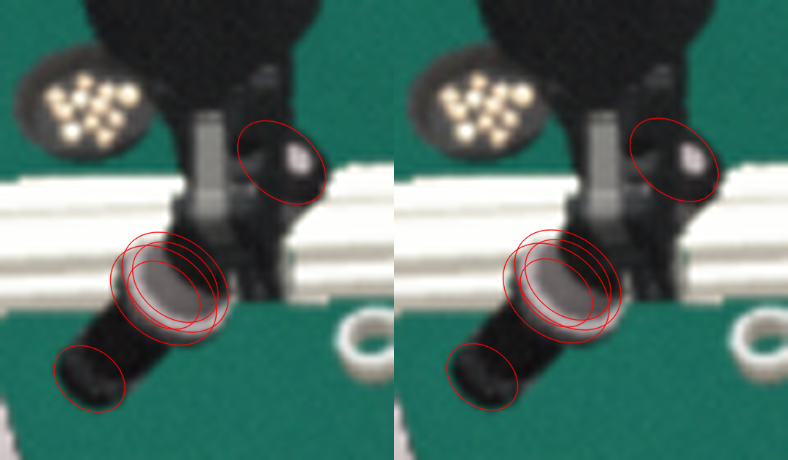

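View pics/cmp_w.png

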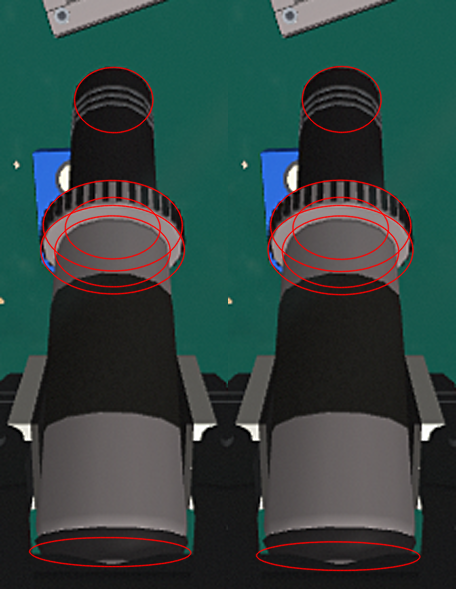

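```bash
cat > go23b.py <<'E'
exec(open('go23.py').read().split("x0=")[0])
def f(v,full=False):
    L=v[:3];u=dirv(v[3],v[4])
    c0=proj(pw,circ(L,u,0,.0135));c6=proj(pw,circ(L,u,.06,.0205));c9=proj(pw,circ(L,u,.069,.0205));b9=proj(pw,circ(L,u,.069,.0165));e=proj(pw,circ(L,u,.147,.0165))
    cc=np.vstack([c6,c9])
    o=[c0[:,1].min()-ow['end'],c6[:,1].min()-ow['teeth'],c9[:,1].min()-ow['beige'],b9[:,1].min()-ow['bar'],cc[:,0].min()-ow['cl'],cc[:,0].max()-ow['cr'],c0[:,0].mean()-ow['uend'],e[:,1].min()-337]
    d0=proj(ps,circ(L,u,0,.0135));c=np.vstack([proj(ps,circ(L,u,.06,.0205)),proj(ps,circ(L,u,.069,.0205))])
    t=proj(ps,(L+u*.152)[None])[0]
    o+=[d0[:,0].min()-os_['left'],d0[:,1].max()-os_['low'],c[:,1].max()-os_['collow'],c[:,0].max()-os_['colright'],t[0]-235.2,t[1]-153.9]
    return np.array(o)
rr=least_squares(f,[.46,.185,.127,.67,-1.57],x_scale=[.01,.01,.01,.1,.1],diff_step=1e-5,loss='soft_l1')
x=rr.x;print(np.round(x[:3],4),np.degrees(x[3:]),np.round(f(x),1))
L=x[:3];u=dirv(x[3],x[4]);rt=R.from_quat(st[3:]);print('lens tool',np.round(rt.inv().apply(L-st[:3]),4),'u tool',np.round(rt.inv().apply(u),3),'z112',np.round(rt.inv().apply(L+.112*u-st[:3]),4))
F=L-.05*u
print('focus',F,'focus tool',np.round(rt.inv().apply(F-st[:3]),4))
M=np.array([.4683,.2720,.030]);print('shift needed',np.round(rt.inv().apply(M-F),4))
E
python3 go23b.py
```

```text
[0.4596 0.1858 0.126 ] [ 37.4527608  -89.41239661] [ 0.3 -0.5  1.9 -1.8  1.3 -0.6  0.1  0.4 -0.5  1.3  1.2 -0.3 -0.8  0.2]
lens tool [0.0434 0.0765 0.0007] u tool [-0.792 -0.61  -0.004] z112 [-0.0453  0.0082  0.0002]
focus [0.45927587 0.21624886 0.08627107] focus tool [0.0831 0.107  0.0009]
shift needed [0.056  0.0559 0.0098]
```

Best estimate is 37.5–39° from upright, which counts as "about 40". Next I'll bring the focus point toward the middle disc: sideways first, then down, stopping short for a look.

Request:
{"op": "step_arm", "data": {
  "commands": [
    [0, 0.02, 0.004, 0],
    [0, 0.04, 0.0098, 0],
    [0, 0.056, 0.0098, 0],
    [0.01, 0.056, 0.0098, 0],
    [0.025, 0.056, 0.0098, 0],
    [0.04, 0.056, 0.0098, 0],
    [0.045, 0.056, 0.0098, 0],
    [0.045, 0.056, 0.0098, 0]
  ]
}}

```text
t: 19.92
tcp_pos: [0.4676, 0.1651, 0.1233]
tool_rot: [-0.001, 0.713, -0.001, 0.701]
force: [-0.5, -0.0, -1.4]
finger_gap: 0.372
```

Request:
{"op": "step_arm", "data": {
  "commands": [
    [0, 0, 0, 0],
    [0, 0, 0, 0],
    [0, 0, 0, 0]
  ]
}}

```text
t: 20.17
tcp_pos: [0.4683, 0.165, 0.124]
tool_rot: [-0.001, 0.712, -0.001, 0.702]
force: [-0.7, -0.9, -1.3]
finger_gap: 0.365
```

```bash
python3 - <<'E'
from h import *
totool([.468,.163,.111],0)
shot('wrist','w24',(230,0,410,220),3)
shot('side','s24',(140,130,260,230),6.5)
totool([.468,.163,.111],0)
E
```

```text
shift [ 0.013  -0.002  -0.0001]
jaw azimuth -0.04675553473680929 x axis [-0.015 -0.003 -1.   ]
world yaw change 0.0008160380246879928 tool x turn -0.0008160380246879928
tcp [0.4683 0.165  0.124 ] t 20.1667 q [ 0.114  0.485  1.818 -0.002  0.854  0.116] F [-0.7 -0.9 -1.3] gap 31.13548272506984
shift [ 0.0129 -0.002   0.0001]
jaw azimuth -0.043810100412130785 x axis [-0.015 -0.003 -1.   ]
world yaw change 0.0007646304978210505 tool x turn -0.0007646304978210505
tcp [0.4681 0.1651 0.1239] t 20.2667 q [ 0.114  0.485  1.819 -0.002  0.854  0.116] F [ 0.2  0.2 -1. ] gap 31.328898337969793
```

View pics/w24.png

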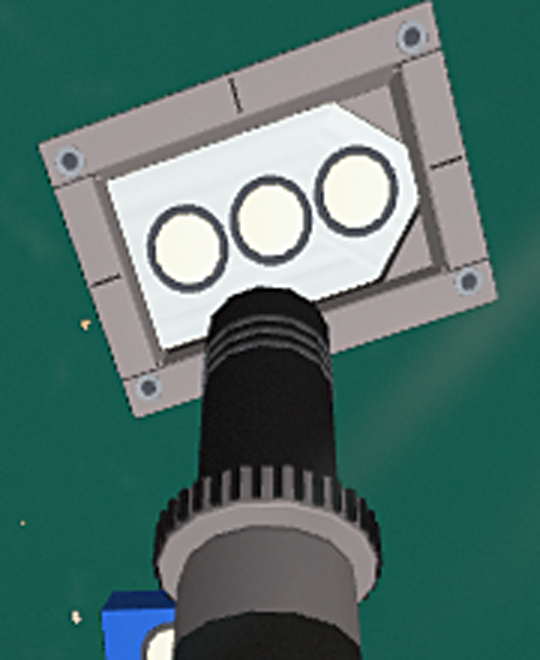

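View pics/s24.png

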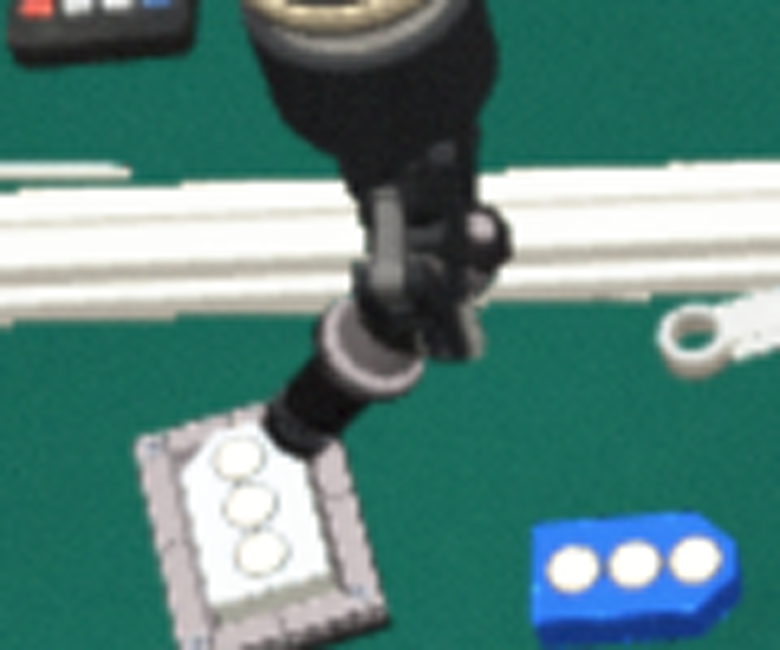

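```bash
python3 - <<'E'
from f5 import *
im,p=load('w24');s=telemetry.sense();rt=R.from_quat(s['tool_rot'])
C=lambda c:((c[0]+.5)/3-.5+230,(c[1]+.5)/3-.5)
for c in [(187,248),(271,219),(356,190)]:print(unproj(p,C(c),.0302))
b=np.array([[-40,-23,22],[-40,23,22],[24,23,22],[40,7,22],[24,-23,22.],[40,-7,22],[-24,0,22.3],[0,0,22.3],[24,0,22.3]])/1000+[0,0,.008]
pb=np.array([C(c) for c in[(163,350),(108,180),(335,103),(406,150),(384,277),(418,208),(187,248),(271,219),(356,190)]])
sb,e=fit(p,b,pb,[.468,.272,.3]);print('block',sb,np.degrees(sb[2]),e)
M=np.array([sb[0],sb[1],.030])
Ft=np.array([.0831,.107,.0009]);F=s['tcp_pos']+rt.apply(Ft)
print('focus',F,'M',M,'shift',np.round(rt.inv().apply(M-F),4))
# alternative focus from pivot fit: theta 38.7
for th,X,Y in((37.5,.0434,.0765),(39.0,.0434,.0765),(36.6,.0406,.0761)):
    th=np.radians(th);print(X+.05*np.cos(th),Y+.05*np.sin(th))
E
```

```text
[0.44507972 0.26482003 0.0302    ]
[0.46827553 0.27211262 0.0302    ]
[0.49125705 0.27925206 0.0302    ]
block [0.46859729 0.2714577  0.29037046] 16.637001838617056 1.9270879277183468
focus [0.46784838 0.27182539 0.0405102 ] M [0.46859729 0.2714577  0.03      ] shift [ 0.0105 -0.0003  0.0009]
0.08306766701456175 0.10693807145043603
0.08225729807284854 0.10796601955249187
0.08074087375955573 0.10591124374828079
```

Request:
{"op": "step_arm", "data": {
  "commands": [
    [0.004, 0, 0.0006, 0],
    [0.008, 0, 0.0006, 0],
    [0.0105, 0, 0.0006, 0],
    [0.0105, 0, 0.0006, 0],
    [0.0105, 0, 0.0006, 0],
    [0.0105, 0, 0.0006, 0]
  ]
}}

```text
t: 20.77
tcp_pos: [0.4686, 0.165, 0.1133]
tool_rot: [-0.001, 0.713, -0.001, 0.702]
force: [0.7, 0.1, -1.3]
finger_gap: 0.375
```

```bash
python3 - <<'E'
from h import *
totool([.468,.163,.111],0)
shot('wrist','w25',(230,20,410,220),3.6)
shot('side','s25',(150,140,250,220),8)
shot('top','t25',(180,150,330,250),5)
totool([.468,.163,.111],0)
E
```

```text
shift [ 0.0023 -0.002  -0.0005]
jaw azimuth -0.04226067037322706 x axis [-0.016 -0.003 -1.   ]
world yaw change 0.0007375878421127524 tool x turn -0.0007375878421127524
tcp [0.4686 0.165  0.1133] t 20.7667 q [ 0.114  0.503  1.826 -0.002  0.828  0.116] F [ 0.7  0.1 -1.3] gap 31.99981780553534
shift [ 0.0025 -0.002  -0.0006]
jaw azimuth -0.046024201704450166 x axis [-0.015 -0.003 -1.   ]
world yaw change 0.0008032738553447327 tool x turn -0.0008032738553447327
tcp [0.4687 0.165  0.1135] t 20.9167 q [ 0.114  0.503  1.826 -0.002  0.828  0.116] F [ 0.3  0.4 -1.9] gap 31.386856389233394
```

View pics/w25.png

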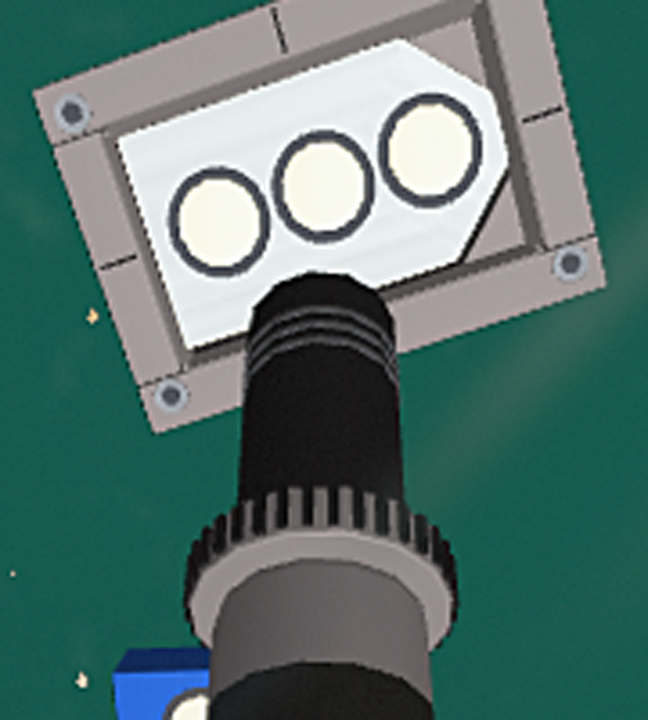

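View pics/s25.png

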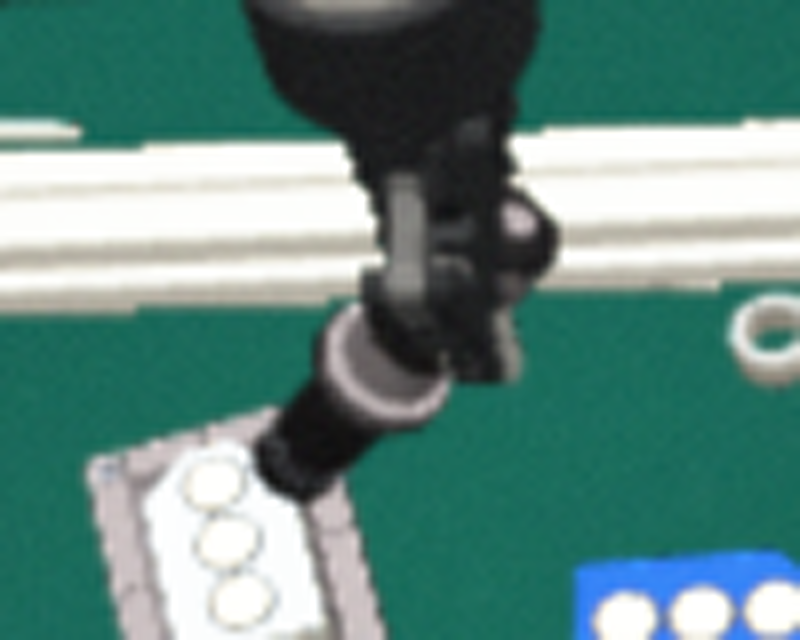

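View pics/t25.png

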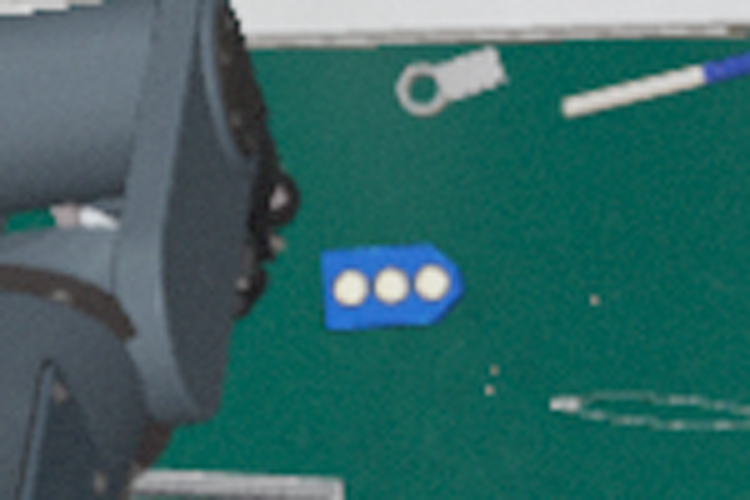

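```bash
python3 - <<'E'
from f5 import *
iw,pw=load('w25');s=telemetry.sense();rt=R.from_quat(s['tool_rot']);st=s['tcp_pos']
V=lambda v:20+(v+.5)/3.6-.5
U=lambda u:230+(u+.5)/3.6-.5
ow=dict(end=V(272),teeth=V(487),beige=V(527),bar=V(558),cl=U(187),cr=U(458),uend=U(321))
disc=unproj(pw,(U(323),V(186)),.0302);print('disc',disc)
def ff(v,pv):
    L=v[:3];u=dirv(v[3],v[4])
    c0=proj(pw,circ(L,u,0,.0135));c6=proj(pw,circ(L,u,.06,.0205));c9=proj(pw,circ(L,u,.069,.0205));b9=proj(pw,circ(L,u,.069,.0165));e=proj(pw,circ(L,u,.147,.0165))
    cc=np.vstack([c6,c9])
    o=[c0[:,1].min()-ow['end'],c6[:,1].min()-ow['teeth'],c9[:,1].min()-ow['beige'],b9[:,1].min()-ow['bar'],cc[:,0].min()-ow['cl'],cc[:,0].max()-ow['cr'],c0[:,0].mean()-ow['uend'],e[:,1].min()-337]
    if pv: o.append((rt.inv().apply(L+u*.115-st)[1])/.003)
    return np.array(o)
for pv in(0,1):
    x=least_squares(ff,[.468,.24,.07,.67,-1.57],args=(pv,),x_scale=[.01,.01,.01,.1,.1],diff_step=1e-5).x
    L=x[:3];u=dirv(x[3],x[4]);d=disc-L;ax=-u@d
    print(np.round(L,4),np.degrees(x[3:]),np.round(ff(x,pv),1),'axial',ax,'lateral',np.linalg.norm(d+u*ax),'focus-disc',L-.05*u-disc)
E
```

```text
disc [0.4681437  0.27193782 0.0302    ]
[0.4684 0.2414 0.0696] [ 37.39068443 -88.7406299 ] [ 0.3 -0.4  1.6 -1.8  0.6 -0.6  0.   0.3] axial 0.04988427252800647 lateral 0.0005223641076743642 focus-disc [-0.00042112 -0.00018035 -0.00027639]
[0.4684 0.2416 0.0695] [ 37.71666045 -88.75495045] [ 0.  -0.2  1.8 -1.6  0.7 -0.8  0.   0.2  2. ] axial 0.04961053145625983 lateral 0.0004157209181848506 focus-disc [-0.00042085  0.0002373  -0.0003018 ]
```

```bash
python3 - <<'E'
from h import *
s=telemetry.sense();print(s['t'],np.abs(s['qd']).max(),s['force'],s['finger_gap'])
print(manip.sign_off())
E
```

```text
20.9167 0.0032955599032324966 [ 0.34325101  0.37154292 -1.9008678 ] 0.3675275923797821
the job is handed in; nothing more can be done
None
```

The block is in the nest and the microscope is held over it, aimed at the middle disc. I handed the job in at 20.9 s, and it reported no verdict.

- **Block:** I set the aluminium block in the pocket, nose to the nest's +x, felt it touch the floor and pressed with about 10 N, then let go. The wrist pictures put it at (0.468, 0.272) m and about 17.5° yaw, square with the nest. A check that left height free was too loose to confirm the floor: it read 2.4 mm low with 1.8° of pitch.
- **Microscope:** I drew it up clear of the ring and tipped it by pushing its nose against the outside of the fixed ring with about 5 N, so it turned between the finger pads. I then gripped it at 70 N and carried it to the block.
- **Last check:** The wrist picture gives the disc 49.6–49.9 mm from the lens and about 0.5 mm off its axis. The arm was still, with no contact force. The microscope looks clear of the block and nest, and the stand is far off.

**Slant:** it reads 37.4–37.7° from upright in the last fit and up to 39° in others, slightly under the 40° asked. I did not correct it further.

**Fingertip position:** the fingertips sat about 20–25 mm farther back than the interface text implies. The first try at gripping the block closed in the air above it, so I gripped again lower down.

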